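# Pack up the check-weighing kit

## Task

The check-weighing is over, so make the scale kit ready to travel. Stand every test weight from the pan in a pocket of its own in the weight case, then close the case with the one of the three look-alike lids that snaps down on it, fully home on the shoulder (find it by trying), and leave the other two lying flat, right way up, on the bench. Also lift the sprung plunger of the readout pillar, swing the readout head a quarter turn anticlockwise (seen from above) to its travel hole and let the plunger drop fully home there; leave the other things on the bench where they are.

Things in the scene. Friction and masses are not known exactly. Their poses are not given: they have to be found in the camera images.
- case_a: Grey weight case, one of three look-alikes (case_a, b, c): exactly one is present, the others are None. Die-cast, 0.9 kg. Origin under its centre, x = long axis, z up. Foot 178 x 56 mm with a flat shoulder at 12 mm. Above it a neck to 28 mm, 40 mm across y, 142, 152 or 162 mm long depending on the case, narrowing 1.5 to 2 mm a side towards its top. All this holds for the three.
- case_b: As case_a with another neck length. All cases: one row of four open pockets in the neck, each 31 x 34 mm, centres at x = -49.5, -16.5, 16.5, 49.5 mm, y = 0, floor at z = 6 mm, dividers up to z = 20 mm. A sprung black catch stands out 3.5 mm at each end of the neck, 19 mm above the bench.
- case_c: As case_a with another neck length. All cases: the fitting lid, its axes along the case's (either way round), slides over the neck, stops on the catches with its origin 23 mm above the case's, and snaps past them at a push of 10 to 20 N to rest on the shoulder (lid origin 12 mm above the case's). The catches then hold it, with 2 mm of play, against a pull of 12 N or more.
- lid_p: White lid, one of three alike from outside, all present: 172 (own x) x 50 (y) mm, 41 mm high, open below, about 120 g. Origin at the centre of its lower edge, z up. On top a black bar handle, centred, 60 mm along x, 14 mm wide in y, from 41 to 63 mm height. They differ only inside, in the distance between ribs at the two ends, so which fits must be tried.
- lid_q: As lid_p. A lid too short for the case stops on top of the neck (lid origin about 28 mm above the case's, or tilted); one too long drops onto the shoulder with hardly any push, does not snap and lifts straight off again.
- lid_r: As lid_p. Play of any lid over the neck across y: 1.4 mm a side (2.9 mm at the neck's top); of the fitting lid along x: 1 mm at each end (3 mm at the neck's top).
- weight_1: Bright steel test weight, a block 26 x 26 mm, 38 mm high, about 200 g; origin at the centre of its underside, z up. Three or four of weight_1 to weight_4 are present, standing on the scale pan at the start; the rest are absent (None).
- weight_2: As weight_1; may be absent.
- weight_3: As weight_1; may be absent.
- weight_4: As weight_1; may be absent.
- scale: Low grey bench scale, does not move. Origin under the centre of the square steel pan, 200 x 200 mm, its top 45 mm above the bench. A key panel 60 mm deep and 36 mm high adjoins the pan on its own -x side.
- pillar: Fixed pillar that carries the readout; origin on the bench on the pillar's axis. On it at 66 mm height a level index plate, 148 mm across, with three holes 55 mm from the axis: at its own +x (working position), 45 degrees anticlockwise from above (customer position) and at its own +y, 90 degrees anticlockwise (travel position).
- head (a joint): Angle in rad of the swivel head with the readout about the pillar's vertical axis: 0 = working hole (start), grows anticlockwise seen from above; customer hole at 0.785, travel hole at 1.571. It turns easily (about 0.1 N m) once the plunger is up; range -0.15 to 1.72. The readout, 150 mm wide, stands opposite the plunger, reaching 115 mm from the axis and about 150 mm height.
- plunger (a joint): Lift in m of the sprung index plunger on the swivel head's arm, 55 mm from the pillar axis: 0 = pin fully home in a hole. The pin clears the plate at 0.0065; range to 0.014; spring 6 N down, 9 N at full lift. Let go away from a hole it rests on the plate and falls into the next hole it passes; play in a hole 2 mm each way.
- knob (a point): Middle of the plunger's round black pull knob, 28 mm in diameter, 22 mm high, axis vertical; its underside is 98 mm above the bench when home, with 6 mm free below it above the plunger's sleeve (24 mm in diameter). Moves with head and plunger.
- calculator: Bystander, loose: Black calculator, 140 x 78 x 15 mm, lying flat. Origin under its middle.
- label_roll: Bystander, loose: Roll of paper labels lying flat, 80 mm across, 30 mm high. Origin under its middle.
- tray: Bystander, loose: Empty white foam tray, about 155 x 105 mm, 32 mm high. Origin under its middle.
- marker: Bystander, loose: White marker pen with black cap, about 135 mm long, 15 mm thick. Origin under its middle.
- stapler: Bystander, loose: Black stapler, 140 x 35 mm, 45 mm high. Origin under its middle.
Things that resemble listed ones, but are neither listed nor needed, are in the scene too. What is shaped like the lid_q but red is not meant.

How it is judged:
By the outcome, as a careful person would: the job done as asked, in the order asked, and still so for the second after the job is handed in, with the robot touching nothing.
Of weight_1, weight_2, weight_3, weight_4 only 3 to 4 are there at a start; the rules pass over those that are not, and their reading is None.
Of case_a, case_b, case_c only 1 to 1 are there at a start; the rules pass over those that are not, and their reading is None.
At some moment in a run one of weight_1, weight_2, weight_3, weight_4, lid_p, lid_q, lid_r may be knocked a few centimetres aside while the robot is not near it.
It also fails if it takes over 210 s, if anything falls off the work surface, if the arm or the gripper's body presses on something with over 40 N, if the wrist force passes 120 N, or if a joint passes its speed limit or range.

## Robot

A 6-joint arm with a two-finger parallel gripper is mounted at the origin on the work surface. World frame = base frame: x ahead of the robot, y to its left, z up, the work surface at z = 0. Lengths are in m, angles in rad, forces in N, time in s.
With the tool pointing down it reaches from about 0.35 to 0.725 m from the base axis. Payload 6 kg.
Tool frame: the origin (TCP) lies at the very end of the fingers, on their centre line; the grasp point (between the pads) lies 19 mm behind it; z points along the fingers, y is the direction in which the jaws open and shut (so a half turn about z gives the same grasp; the last joint's range is limited). The gripper opens to 85 mm and grips with 20 to 120 N. Pads are 22 mm wide; open, the fingers measure 114 mm over their backs; the gripper's body (76 mm by 85 mm) begins 54 mm behind the grasp point. The pads swing forward as they close: fully open they stand 13 mm farther back than shut.
Start: joints at [-0.8, 0.04, 0.085, 0, -1.615, -0.334], TCP at [0.254, -0.544, 0.231] pointing down, gripper open.
Joint ranges: [-2.56, 2.56], [-1.29, 2.01], [-1.08, 1.49], [-3.29, 1.98], [-2.81, -0.18], [-2.99, 2.99]. Speed limits (rad/s): [2.57, 2.57, 3.01, 3.14, 3.14, 3.14].

## Interface

Orientations are given as a 3x3 rotation matrix whose columns are the frame's x, y, z axes.
In Python, from station import ctrl gives the robot as it stands.
- The arm moves only by the tool carry_out, never from a script. Its argument "series" is a list of rows, each a list of 3 entries, a list of its own where there are three numbers: the closure in counts, from 0 (fully open) to 255 (shut), then the shift along the tool's x, y, z in m, then the turn, a rotation vector about the tool's x, y, z in rad. In form: [[jaw, [x, y, z], [rx, ry, rz]], ...]. A call has 1 to 12 rows; each row is the pose to reach, as a shift and turn from the pose commanded when the call began, along the tool's axes at that moment; what a row does not reach only later rows make up. A row lasts 1/8 s, in which the tool goes at most 62.5 mm and 10.7 degrees, less where a joint would pass 70% of its speed; a pose out of reach is approached as far as the arm can. A call with a gripper value outside its range is refused whole. The fingers move at their own pace and stop on an object; "squeeze" is the grip in N (left out, the last holds). Time passes only in rows, so rows that repeat a pose let the fingers close. It gives the time, the measured TCP pose, the force and the opening at its end, in the units of the state.
- ctrl.get_state(): the state, without advancing time (a new reading comes with each control period).
- ctrl.grab_frame(name): name is "scene" or "top"; returns a dict with "img" (480x640x3 uint8, blue, green, red), "K" (3x3 intrinsics, pixels), "R" (3x3) and "t" (3): a world point X has camera coordinates R X + t. Camera axes: x right, y down, z forward; pixel columns grow to the right and rows downward; lengths in m; the calibration is good to about 2 mm. A picture is of the moment at which its call begins. There is no depth.
- ctrl.close_job(): hands the job in, once; it reports no verdict.
Trained networks look in a picture, given as the dict that the camera call returned (one of the last four; its "shot" number tells which), for a name from the list of things; names that differ only in an ending like _2 or _b are one class to them, and where a whole thing is asked for, a point or a joint stands for the part that bears it (a point fixed in the world has none). Each returns a list of dicts, best first, with "p" (0 to 1); they miss things now and then, are a little off and sometimes report something else, mostly with a low value. They report only what shows in the picture. A call takes as long as a camera call. They do not tell look-alikes from the thing itself.
- ctrl.find_in(label, picture): "at" ([x, y, z] in m, in world coordinates, good to about 4 mm: the middle of the surface that is visible of it).
The state is a dict: "time": time; "q": joint angles; "qvel": joint speeds; "joint_torque": joint torques, N m; "position": TCP position; "tool_rot": TCP orientation; "wrist_force": force on the tool from outside, world axes, zero at the start; "torque": the same for the moment, N m; "gripper_width": finger opening in m.
Only numpy, scipy, OpenCV 4.12 (cv2) and the standard library are available. Lean on these libraries where they do the work, as an engineer would, in place of code of your own. Each camera call takes 0.05 s, during which the arm holds its last target.

## Working session

There is one attempt and no reset: what is moved stays moved. The work goes in short steps, Python scripts to look and compute and a tool call to move; the robot and the scene stay as the last step left them, time stands still between calls to the robot, and variables do not carry over. Pictures are saved under pics/ and viewed, and the job is handed in when it is done.

Besides the shell and the picture viewer there is one more tool, called after "Request:" as name(argument=value, ...) on one line, values as JSON. carry_out: Moves the arm, as the interface text tells. Its arguments: {"type":"object","properties":{"series":{"type":"array"},"squeeze":{"type":"number"}},"required":["series"]}

```bash
ls -la; mkdir -p pics; python3 - <<'E'
from station import ctrl
import cv2
s=ctrl.get_state()
for k,v in s.items(): print(k,v)
for n in ("scene","top"):
    f=ctrl.grab_frame(n); cv2.imwrite(f"pics/{n}0.png",f["img"]); print(n,f["K"],f["R"],f["t"],f.get("shot"))
    for l in ("case_a","lid_p","weight_1","scale","pillar","head","plunger","knob","calculator","label_roll","tray","marker","stapler"):
        r=ctrl.find_in(l,f)
        print(l,[( [round(float(x),3) for x in d["at"]],round(float(d["p"]),2)) for d in r])
E
```

```text
total 12
drwxr-xr-x  3 agent agent 4096 Dec  7 14:44 .
drwxr-xr-x 23 root  root  4096 Dec  7 14:44 ..
drwxr-xr-x  2 agent agent 4096 Dec  7 14:44 pics
time 0.0
q [-8.00263026e-01  4.08293936e-02  8.38550097e-02 -4.93454782e-04
 -1.61548155e+00 -3.33644051e-01]
qvel [ 0.00031212 -0.00176685  0.00052174  0.00040339  0.00124942 -0.00035674]
joint_torque [-2.35496293e-03 -3.68203533e+01  3.47417521e+01  6.93270341e+00
 -5.31708167e-03  1.45015161e-05]
position [ 0.25380219 -0.54333422  0.23028737]
tool_rot [[-9.06063090e-01 -4.23141860e-01 -8.02226613e-04]
 [-4.23142613e-01  9.06061794e-01  1.53419053e-03]
 [ 7.76866496e-05  1.72952968e-03 -9.99998501e-01]]
wrist_force [ 0.47984256 -0.54218914 -0.03850607]
torque [-0.00334462 -0.02092955  0.04177256]
gripper_width 0.08513806367170904
scene [[624.404264     0.         323.63191042]
 [  0.         624.404264   239.01749258]
 [  0.           0.           1.        ]] [[-0.89313797  0.44958381  0.01337804]
 [ 0.35200963  0.71719477 -0.60143236]
 [-0.27998891 -0.53245288 -0.79881171]] [ 0.44694352 -0.15450992  1.55497128] 1
case_a [([0.545, 0
[... 1431 characters left out ...]
.567, -0.169, 0.085], 0.6), ([0.729, -0.363, 0.0], 0.47), ([0.466, -0.098, 0.084], 0.44)]
scale [([0.481, -0.136, 0.044], 0.72)]
pillar [([0.432, -0.354, 0.087], 0.8), ([0.507, 0.169, 0.038], 0.33)]
head [([0.396, -0.355, 0.118], 0.66)]
plunger [([0.493, 0.265, 0.038], 0.65)]
knob [([0.514, -0.361, 0.117], 0.5), ([0.435, -0.354, 0.089], 0.17)]
calculator [([0.736, 0.334, 0.009], 0.91), ([0.432, -0.353, 0.087], 0.71)]
label_roll [([0.708, 0.201, 0.028], 0.72), ([0.504, 0.169, 0.039], 0.5), ([0.542, 0.379, 0.041], 0.36)]
tray [([0.729, -0.362, -0.0], 0.7), ([0.341, 0.086, 0.014], 0.55)]
marker [([0.339, 0.086, 0.015], 0.63), ([0.508, 0.17, 0.038], 0.28)]
stapler [([0.586, 0.484, 0.036], 0.56)]
```

View pics/scene0.png

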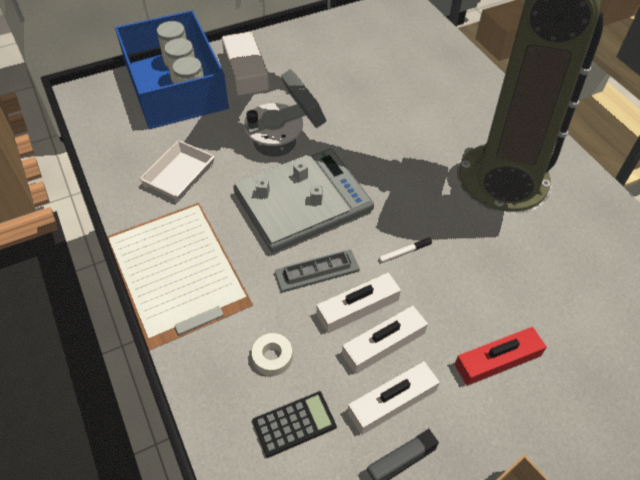

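View pics/top0.png

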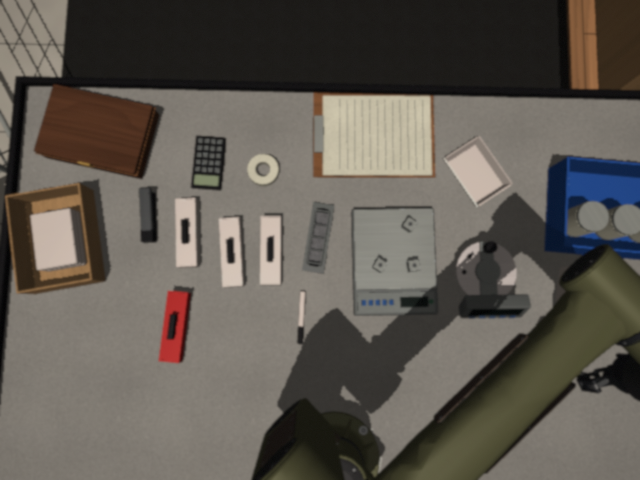

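```bash
python3 - <<'E'
import cv2
t=cv2.imread("pics/top0.png");s=cv2.imread("pics/scene0.png")
def c(im,x0,y0,x1,y1,k,n):
    cv2.imwrite(n,cv2.resize(im[y0:y1,x0:x1],None,fx=k,fy=k,interpolation=cv2.INTER_CUBIC))
c(t,140,180,450,340,2.5,"pics/c1.png")
c(s,230,130,440,310,3.7,"pics/c2.png")
c(t,440,190,560,330,4,"pics/c3.png")
c(s,220,20,340,170,4,"pics/c4.png")
E
```

```text
(no output)
```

View pics/c1.png

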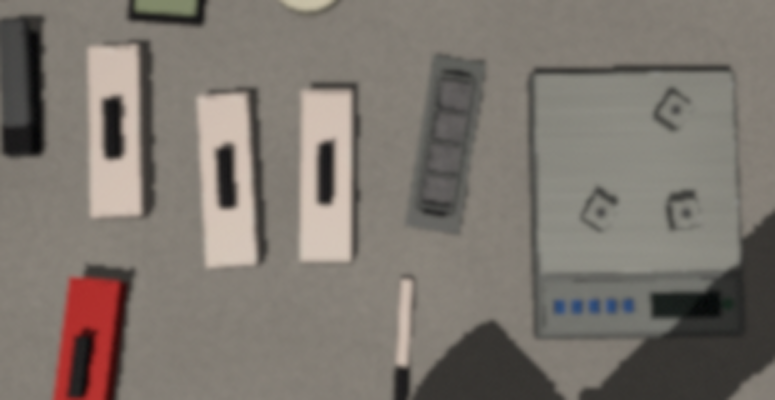

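View pics/c2.png

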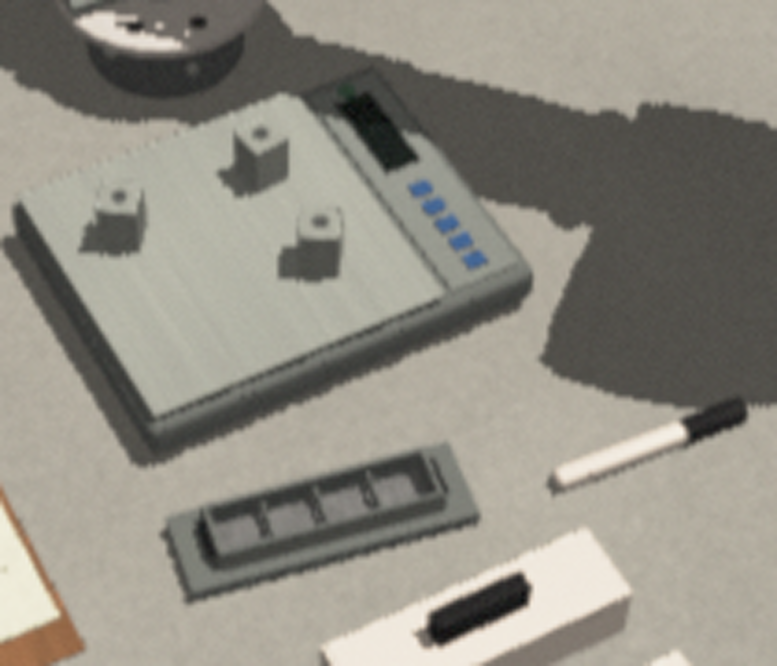

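View pics/c3.png

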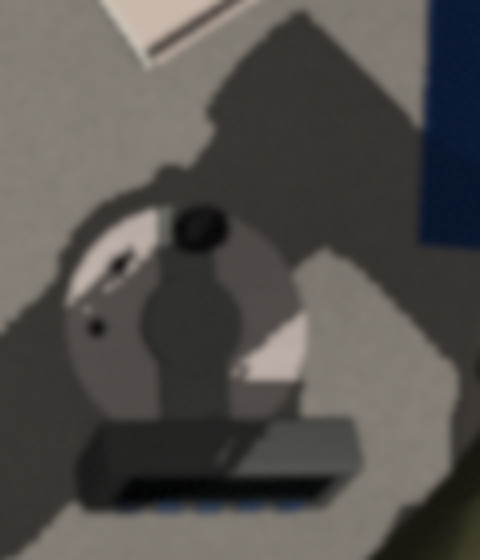

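View pics/c4.png

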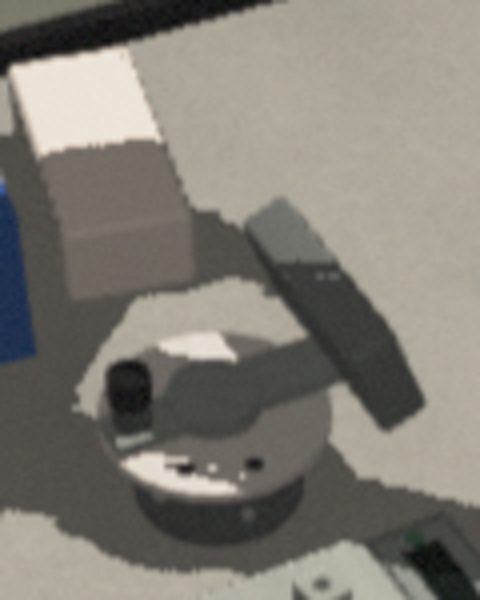

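```bash
cat > h.py <<'E'
import numpy as np, cv2
from scipy.optimize import minimize
from scipy.ndimage import map_coordinates
def proj(f,X):
    c=np.atleast_2d(X)@np.array(f["R"]).T+np.array(f["t"]).ravel(); u=c@np.array(f["K"]).T; return u[:,:2]/u[:,2:]
def ray(f,uv,z):
    R=np.array(f["R"]);t=np.array(f["t"]).ravel();d=R.T@np.linalg.solve(np.array(f["K"]),[*uv,1.]);o=-R.T@t
    return o+d*(z-o[2])/d[2]
def box(lx,ly,z,cx=0,cy=0):
    p=[(cx+sx*lx/2,cy+sy*ly/2,z) for sx,sy in((1,1),(-1,1),(-1,-1),(1,-1))]
    return [(np.array(p[i]),np.array(p[(i+1)%4])) for i in range(4)]
def grad(f,s=1.0):
    g=cv2.GaussianBlur(f["img"].astype(np.float32),(0,0),s)
    gx=cv2.Sobel(g,cv2.CV_32F,1,0);gy=cv2.Sobel(g,cv2.CV_32F,0,1)
    m=np.sqrt((gx**2+gy**2).sum(2)); return np.minimum(m,np.percentile(m,98.5))
def pts(segs,n=40):
    return np.concatenate([a+(b-a)*np.linspace(0.03,.97,n)[:,None] for a,b in segs])
def fit(frames,segs,x0,rng=(0.012,0.012,0.15),s=1.0,z=0.):
    P=pts(segs);G=[grad(f,s) for f in frames]
    def score(v):
        c,sn=np.cos(v[2]),np.sin(v[2]);W=P@np.array([[c,-sn,0],[sn,c,0],[0,0,1]]).T+[v[0],v[1],z]
        return -sum(map_coordinates(g,proj(f,W)[:,::-1].T,order=1,mode='nearest').mean() for f,g in zip(frames,G))
    best=None
    xs=[np.linspace(-r,r,9) for r in rng]
    c=[(score(np.array(x0)+[a,b,t]),a,b,t) for a in xs[0] for b in xs[1] for t in xs[2]]
    c.sort()
    for q in c[:4]:
        v=np.array(x0)+q[1:]
        r=minimize(score,v,method="Nelder-Mead",options=dict(initial_simplex=[v,v+[.003,0,0],v+[0,.003,0],v+[0,0,.04]],xatol=1e-5,fatol=1e-4))
        if best is None or r.fun<best.fun: best=r
    return best.x,best.fun
def draw(f,segs,v,z=0.,im=None,col=(0,255,0),k=1):
    c,sn=np.cos(v[2]),np.sin(v[2]);R=np.array([[c,-sn,0],[sn,c,0],[0,0,1]])
    for a,b in segs:
        p=proj(f,np.array([R@a+[v[0],v[1],z],R@b+[v[0],v[1],z]]))
        p=np.round((p+.5)*k*16-8).astype(int); cv2.line(im,tuple(map(int,p[0])),tuple(map(int,p[1])),col,1,cv2.LINE_AA,4)
LID=box(.172,.05,.041)+box(.06,.014,.063)
CASE=box(.178,.056,.012)+[s for i in(-1,1) for s in box(.0,.0,.028)][:0]
WT=box(.026,.026,.038)
PAN=box(.2,.2,.045)
E
python3 - <<'E'
from station import ctrl
from h import *
import pickle
S=ctrl.grab_frame("scene");T=ctrl.grab_frame("top")
pickle.dump((S,T),open("f0.pkl","wb"))
for nm,a,b in (("w1",(300.3,165.9),(410.4,224)),("w2",(262.2,183.2),(0,0)),("w3",(316.2,190),(0,0))):
    pass
k=lambda u,s,o:[(u[0]+.5)/s-.5+o[0],(u[1]+.5)/s-.5+o[1]]
print("dots")
for u in((676,110),(600,212),(687,212)): print("T",ray(T,k(u,2.5,(140,180)),.083).round(4))
for u in((119,197),(319,222),(260,133)): print("S",ray(S,k(u,3.7,(230,130)),.083).round(4))
for n,x0 in(("L1",(.55,.386,0.)),("L2",(.5,.273,.05)),("L3",(.51,.174,0))):
    for F in((S,),(T,),(S,T)):
        print(n,[np.round(q,4) for q in fit(F,LID,x0)])
for F in((S,),(T,),(S,T)): print("case",[np.round(q,4) for q in fit(F,CASE,(.544,.055,-.1))])
for i,x0 in enumerate(((.575,-.168,.6),(.474,-.097,.6),(.475,-.178,.2))):
    for F in((S,),(T,),(S,T)): print("w",i,[np.round(q,4) for q in fit(F,WT,x0,z=.045,rng=(.012,.012,.7),s=.7)])
for F in((S,),(T,),(S,T)): print("pan",[np.round(q,4) for q in fit(F,PAN,(.515,-.13,0))])
E
```

```text
dots
T [ 0.5735 -0.1759  0.083 ]
T [ 0.4721 -0.1024  0.083 ]
T [ 0.4739 -0.1867  0.083 ]
S [ 0.5718 -0.1737  0.083 ]
S [ 0.4703 -0.1014  0.083 ]
S [ 0.4707 -0.1846  0.083 ]
L1 [array([0.5467, 0.384 , 0.069 ]), np.float64(-321.4564)]
L1 [array([0.5471, 0.3785, 0.0566]), np.float64(-285.6505)]
L1 [array([0.5467, 0.3816, 0.0636]), np.float64(-575.6917)]
L2 [array([0.4987, 0.2678, 0.0893]), np.float64(-312.0419)]
L2 [array([0.5001, 0.2654, 0.0926]), np.float64(-292.9146)]
L2 [array([0.4994, 0.2673, 0.0917]), np.float64(-592.2457)]
L3 [array([0.5054, 0.1691, 0.0186]), np.float64(-315.048)]
L3 [array([0.5071, 0.1675, 0.021 ]), np.float64(-298.6566)]
L3 [array([0.5058, 0.1687, 0.0187]), np.float64(-602.1117)]
case [array([ 0.5481,  0.055 , -0.1369]), np.float64(-236.0754)]
case [array([ 0.5454,  0.0472, -0.1354]), np.float64(-103.2556)]
case [array([ 0.5469,  0.0491, -0.1404]), np.float64(-315.147)]
w 0 [array([ 0.5753, -0.1572,  1.1165]), np.float64(-205.8153)]
w 0 [array([ 0.5702, -0.1665,  1.0204]), np.float64(-157.7831)]
w 0 [array([ 0.57  , -0.1663,  1.0025]), np.float64(-337.7189)]
w 1 [array([ 0.4845, -0.076 , -0.4638]), np.float64(-289.779)]
w 1 [array([ 0.4819, -0.1025,  0.9954]), np.float64(-173.8042)]
w 1 [array([ 0.4814, -0.1019,  1.1947]), np.float64(-337.0305)]
w 2 [array([ 0.4783, -0.1792, -0.2788]), np.float64(-228.7628)]
w 2 [array([ 0.4814, -0.179 ,  0.0215]), np.float64(-189.8844)]
w 2 [array([ 0.4802, -0.1791,  0.0023]), np.float64(-392.5354)]
pan [array([ 0.5151, -0.1413,  0.0381]), np.float64(-280.4713)]
pan [array([ 0.5162, -0.1422,  0.0406]), np.float64(-160.8266)]
pan [array([ 0.5154, -0.1415,  0.038 ]), np.float64(-436.4811)]
```

```bash
cat >> h.py <<'E'
def rim(neck,w=.0365,z=.028): return box(neck,w,z)
def POCK(z=.02): return [s for x in(-.0495,-.0165,.0165,.0495) for s in box(.031,.034,.02,x)]
def crop(f,lst,x0,y0,x1,y1,k,n):
    im=cv2.resize(f["img"][y0:y1,x0:x1],None,fx=k,fy=k,interpolation=cv2.INTER_CUBIC)
    g=dict(f);K=np.array(f["K"]).copy();K[0,2]-=x0;K[1,2]-=y0;g["K"]=K
    for segs,v,z,col in lst: draw(g,segs,v,z,im,col,k)
    cv2.imwrite(n,im)
E
python3 - <<'E'
from h import *
import pickle
S,T=pickle.load(open("f0.pkl","rb"))
W=[(.5727,-.1748),(.4712,-.1019),(.4723,-.1857)]
L=[]
for w in W:
    for F in((S,),(T,),(S,T)):
        v,s=fit(F,WT,(*w,.0),z=.045,rng=(.004,.004,.75),s=.7); print(np.round(v,4),round(s))
    L.append((WT,v,.045,(0,0,255)))
c=(.5469,.0515,-.1385)
L+=[(CASE,c,0,(0,255,0)),(rim(.152),c,0,(255,255,0))]
crop(T,L,300,190,440,290,5.5,"pics/d1.png")
crop(S,L,255,145,365,295,5,"pics/d2.png")
E
```

```text
[ 0.5675 -0.1677 -0.6935] -189
[ 0.5702 -0.1665 -0.5502] -158
[ 0.5763 -0.1691 -0.5103] -310
[ 0.4688 -0.0973 -0.4657] -175
[ 0.4755 -0.0983 -0.5453] -142
[ 0.4743 -0.0988 -0.4523] -306
[ 0.4783 -0.1792 -0.2788] -229
[ 0.4818 -0.1834 -1.2684] -176
[ 0.4794 -0.1788 -0.1988] -392
```

View pics/d1.png

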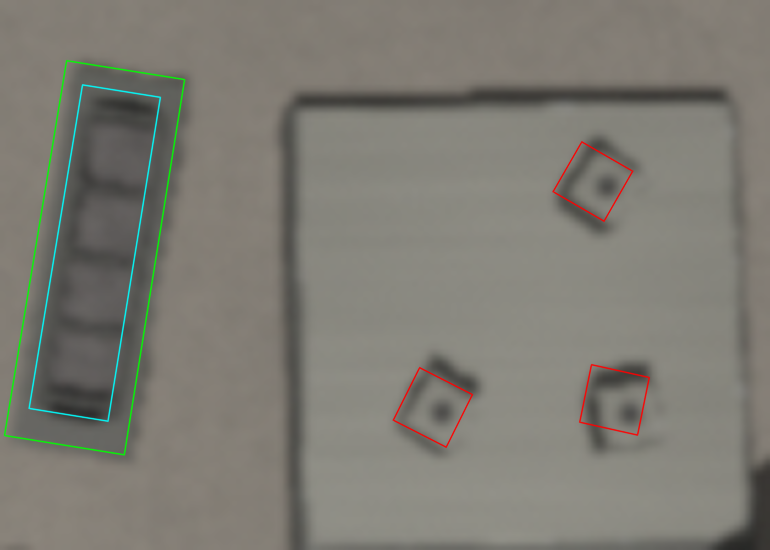

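View pics/d2.png

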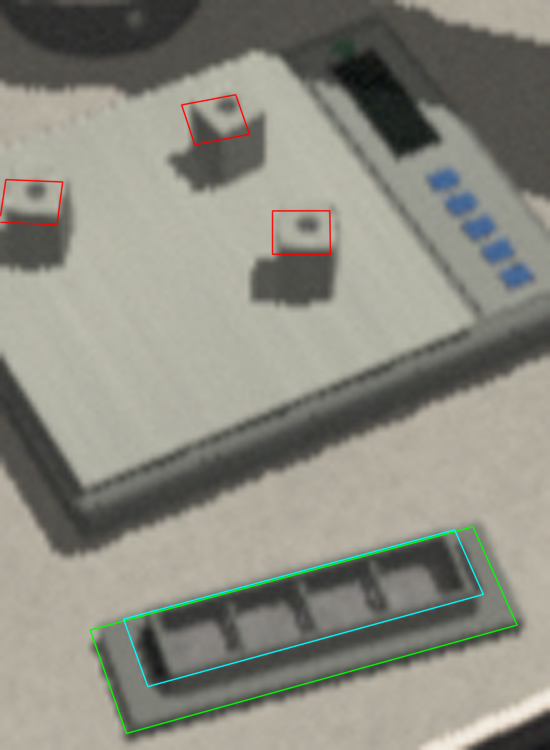

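```bash
python3 - <<'E'
from h import *
import pickle
S,T=pickle.load(open("f0.pkl","rb"))
crop(T,[],298,196,340,280,7,"pics/e1.png")
crop(S,[],270,245,365,295,8,"pics/e2.png")
crop(T,[],370,205,430,275,8,"pics/e3.png")
crop(S,[],250,155,330,208,9,"pics/e4.png")
E
```

```text
(no output)
```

View pics/e1.png

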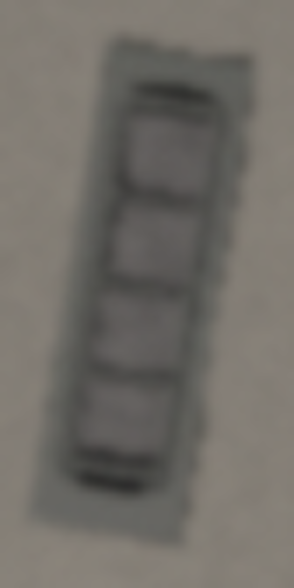

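View pics/e2.png

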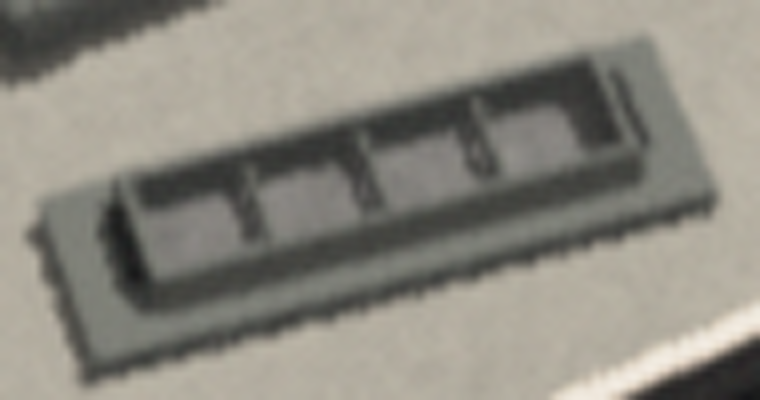

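View pics/e3.png

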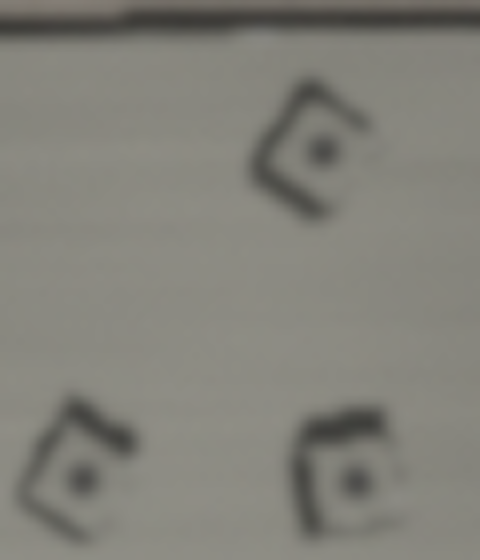

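View pics/e4.png

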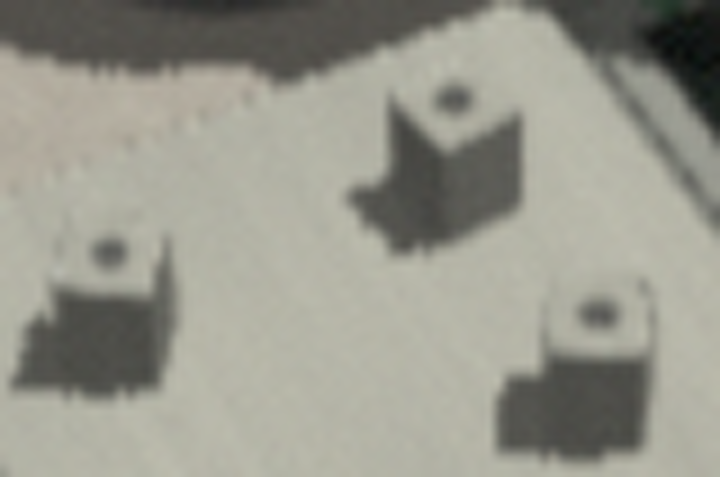

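```bash
python3 - <<'E'
from h import *
import pickle
S,T=pickle.load(open("f0.pkl","rb"))
k=lambda u,s,o:[(u[0]+.5)/s-.5+o[0],(u[1]+.5)/s-.5+o[1]]
def R(f,L,s,o,z):
    P=np.array([ray(f,k(u,s,o),z)[:2] for u in L]); 
    for i in range(len(P)):
        d=P[(i+1)%len(P)]-P[i]; print(P[i].round(4),"len",round(np.hypot(*d),4),"ang",round(np.degrees(np.arctan2(d[1],d[0])),1))
    print(" mean",P.mean(0).round(4))
print("caseT");R(T,[(110,40),(252,62),(182,545),(35,515)],7,(298,196),.012)
print("caseS");R(S,[(42,205),(650,38),(715,193),(88,363)],8,(270,245),.012)
print("rimS");R(S,[(125,180),(595,55),(645,148),(155,285)],8,(270,245),.028)
print("catchdark T");R(T,[(175,93),(110,484)],7,(298,196),.02)
print("w0S");R(S,[(55,290),(155,297),(167,235)],9,(250,155),.083)
print("w1S");R(S,[(545,355),(648,358),(650,285)],9,(250,155),.083)
print("w2S");R(S,[(390,92),(445,150),(522,113)],9,(250,155),.083)
print("w0T");R(T,[(310,75),(250,165),(318,215)],8,(370,205),.083)
print("w1T");R(T,[(72,395),(20,490),(85,540)],8,(370,205),.083)
print("w2T");R(T,[(300,435),(318,535),],8,(370,205),.083)
E
```

```text
caseT
[0.637  0.0626] len 0.0529 ang -97.7
[0.63   0.0102] len 0.1795 ang 172.9
[0.4518 0.0323] len 0.0544 ang 79.7
[0.4616 0.0858] len 0.177 ang -7.5
 mean [0.5451 0.0477]
caseS
[0.6264 0.0129] len 0.1773 ang 172.4
[0.4507 0.0365] len 0.0549 ang 80.7
[0.4596 0.0906] len 0.1785 ang -8.3
[0.6362 0.0648] len 0.0528 ang -100.6
 mean [0.5432 0.0512]
rimS
[0.6067 0.0256] len 0.1348 ang 171.8
[0.4733 0.0448] len 0.0337 ang 86.0
[0.4756 0.0784] len 0.1393 ang -7.6
[0.6137 0.0599] len 0.035 ang -101.4
 mean [0.5423 0.0522]
catchdark T
[0.6164 0.0383] len 0.1451 ang 171.9
[0.4728 0.0588] len 0.1451 ang -8.1
 mean [0.5446 0.0485]
w0S
[ 0.5889 -0.1689] len 0.0253 ang 148.6
[ 0.5673 -0.1557] len 0.0211 ang -121.9
[ 0.5562 -0.1737] len 0.0331 ang 8.2
 mean [ 0.5708 -0.1661]
w1S
[ 0.4877 -0.0953] len 0.0257 ang 151.7
[ 0.465  -0.0832] len 0.0244 ang -117.8
[ 0.4537 -0.1047] len 0.0353 ang 15.4
 mean [ 0.4688 -0.0944]
w2S
[ 0.4843 -0.1941] len 0.0251 ang 99.2
[ 0.4802 -0.1693] len 0.0237 ang -172.6
[ 0.4568 -0.1724] len 0.035 ang -38.3
 mean [ 0.4737 -0.1786]
w0T
[ 0.5976 -0.1715] len 0.0336 ang 147.1
[ 0.5693 -0.1532] len 0.0256 ang -125.7
[ 0.5544 -0.174 ] len 0.0432 ang 3.3
 mean [ 0.5738 -0.1663]
w1T
[ 0.4977 -0.0995] len 0.033 ang 152.0
[ 0.4686 -0.084 ] len 0.0246 ang -126.6
[ 0.4539 -0.1038] len 0.0441 ang 5.6
 mean [ 0.4734 -0.0957]
w2T
[ 0.4871 -0.1687] len 0.0307 ang -169.7
[ 0.4569 -0.1742] len 0.0307 ang 10.3
 mean [ 0.472  -0.1714]
```

```bash
cat >> h.py <<'E'
from scipy.spatial.transform import Rotation as Ro
def plan(st,p,yaw,say=""):
    """yaw deg of jaw axis (mod 180 -> nearest), tool down"""
    R=np.array(st["tool_rot"]);p0=np.array(st["position"])
    cur=np.degrees(np.arctan2(R[1,1],R[0,1]))
    d=(yaw-cur+90)%180-90; y=np.radians(cur+d)
    yy=np.array([np.cos(y),np.sin(y),0]);zz=np.array([0,0,-1.]);Rt=np.c_[np.cross(yy,zz),yy,zz]
    rv=Ro.from_matrix(R.T@Rt).as_rotvec(); sh=R.T@(np.array(p)-p0)
    print(say,"shift",sh.round(4).tolist(),"rot",rv.round(4).tolist(),"rows>=",round(max(np.linalg.norm(sh)/.0625,np.linalg.norm(rv)/.1867),1),"q6",round(float(st["q"][5]),2),"cur yaw",round(cur,1))
CX,CY,CA=.544,.0495,np.radians(-8.)
def pocket(x): return np.array([CX+x*np.cos(CA),CY+x*np.sin(CA)])
E
python3 - <<'E'
from station import ctrl
from h import *
plan(ctrl.get_state(),(.4712,-.1019,.16),61.7)
E
```

```text
shift [-0.3838, 0.3083, 0.0713] rot [0.0002, -0.0001, 0.9308] rows>= 8.0 q6 -0.33 cur yaw 115.0
```

Request:
carry_out(series=[[75,[-0.384,0.308,0],[0,0,0.931]],[75,[-0.384,0.308,0],[0,0,0.931]],[75,[-0.384,0.308,0],[0,0,0.931]],[75,[-0.384,0.308,0],[0,0,0.931]],[75,[-0.384,0.308,0],[0,0,0.931]],[75,[-0.384,0.308,0],[0,0,0.931]],[75,[-0.384,0.308,0],[0,0,0.931]],[75,[-0.384,0.308,0.07],[0,0,0.931]],[75,[-0.384,0.308,0.09],[0,0,0.931]],[75,[-0.384,0.308,0.09],[0,0,0.931]],[75,[-0.384,0.308,0.09],[0,0,0.931]]], squeeze=60)

```text
time: 2.88
position: [0.4717, -0.1023, 0.142]
tool_rot: [[-0.881, 0.474, 0.0], [0.474, 0.881, -0.001], [-0.001, -0.001, -1.0]]
wrist_force: [-0.6, -0.6, 0.2]
gripper_width: 0.0604
```

```bash
cat >> h.py <<'E'
def look(tag):
    from station import ctrl
    S=ctrl.grab_frame("scene");T=ctrl.grab_frame("top")
    import pickle; pickle.dump((S,T),open(f"{tag}.pkl","wb"))
    cv2.imwrite(f"pics/{tag}_s.png",S["img"]);cv2.imwrite(f"pics/{tag}_t.png",T["img"])
    return S,T
E
python3 - <<'E'
from station import ctrl
from h import *
S,T=look("m1")
s=ctrl.get_state();print(s["position"],s["gripper_width"],s["wrist_force"],s["q"])
crop(S,[],230,110,390,310,4,"pics/m1c.png")
crop(T,[],300,180,500,330,4,"pics/m1d.png")
E
```

```text
[ 0.47207945 -0.10292739  0.14316819] 0.0605007513761734 [-0.21106342 -0.96776374  0.8041991 ] [ 2.04796167e-01 -2.75752452e-01 -3.64525306e-01  8.17091088e-04
 -1.47936989e+00 -2.27077557e+00]
```

View pics/m1c.png

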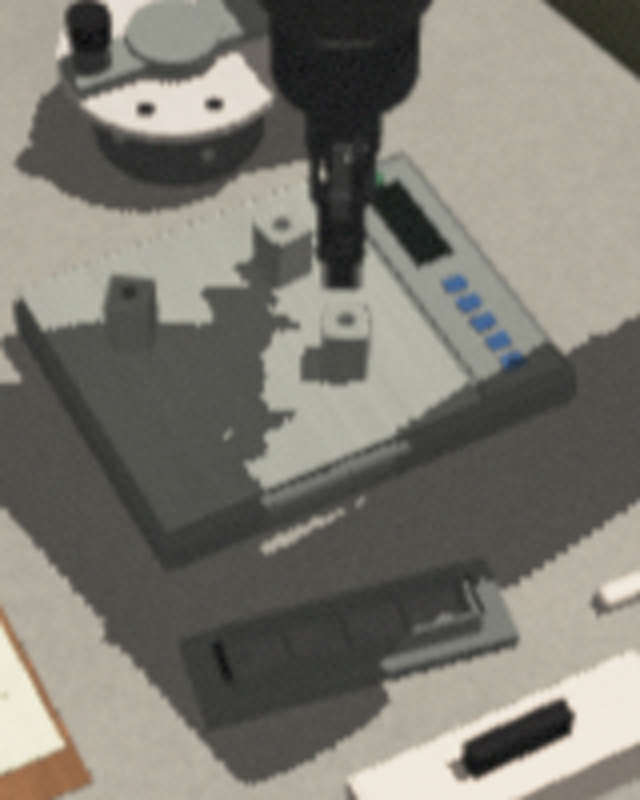

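View pics/m1d.png

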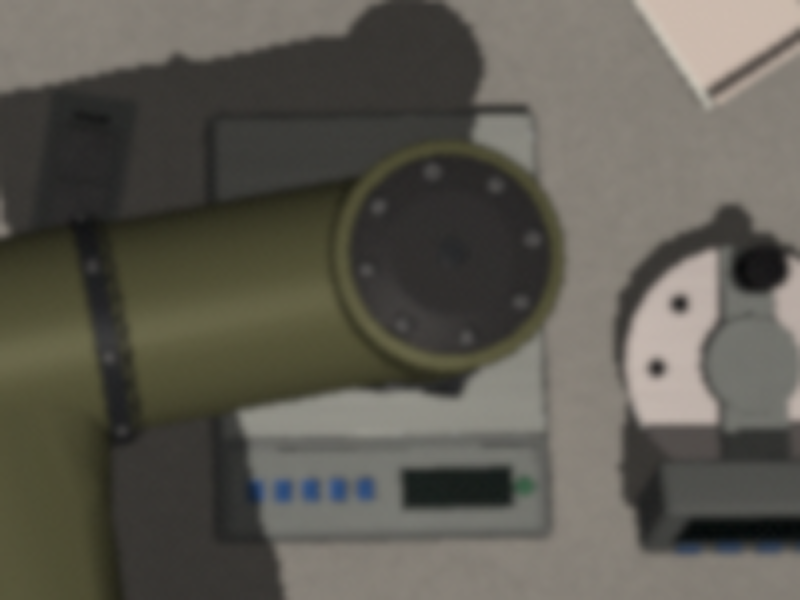

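Request:
carry_out(series=[[75,[0.001,0,0.04],[0,0,0]],[75,[0.001,0,0.074],[0,0,0]],[75,[0.001,0,0.074],[0,0,0]],[255,[0.001,0,0.074],[0,0,0]],[255,[0.001,0,0.074],[0,0,0]],[255,[0.001,0,0.074],[0,0,0]],[255,[0.001,0,0.074],[0,0,0]]])

```text
time: 3.85
position: [0.4721, -0.1019, 0.0699]
tool_rot: [[-0.881, 0.474, 0.004], [0.474, 0.881, -0.001], [-0.004, 0.001, -1.0]]
wrist_force: [-0.4, -0.4, 6.7]
gripper_width: 0.0246
```

Request:
carry_out(series=[[255,[0,0,-0.03],[0,0,0]],[255,[0,0,-0.06],[0,0,0]],[255,[0,0,-0.06],[0,0,0]]])

```text
time: 4.22
position: [0.472, -0.1015, 0.1301]
tool_rot: [[-0.88, 0.474, 0.005], [0.474, 0.88, 0.001], [-0.004, 0.003, -1.0]]
wrist_force: [-0.3, 1.3, -1.9]
gripper_width: 0.0243
```

```bash
python3 - <<'E'
from station import ctrl
from h import *
s=ctrl.get_state();print(s["position"],s["gripper_width"],s["wrist_force"])
for x in (-.0495,-.0165,.0165): print(x,pocket(x))
plan(s,(*pocket(-.0495),.11),82)
E
```

```text
[ 0.47200171 -0.10152771  0.13014527] 0.024283213958853907 [-0.28140972  1.29190507 -1.88448356]
-0.0495 [0.49498173 0.05638907]
-0.0165 [0.52766058 0.05179636]
0.0165 [0.56033942 0.04720364]
 shift [0.0547, 0.1499, 0.0203] rot [0.0021, 0.0046, -0.3544] rows>= 2.6 q6 -2.27 cur yaw 61.7
```

Request:
carry_out(series=[[255,[0.055,0.15,0],[0.002,0.005,-0.354]],[255,[0.055,0.15,0],[0.002,0.005,-0.354]],[255,[0.055,0.15,0.02],[0.002,0.005,-0.354]],[255,[0.055,0.15,0.055],[0.002,0.005,-0.354]],[255,[0.055,0.15,0.055],[0.002,0.005,-0.354]]])

```text
time: 4.85
position: [0.4908, 0.0562, 0.0684]
tool_rot: [[-0.99, 0.139, -0.013], [0.139, 0.99, -0.002], [0.012, -0.004, -1.0]]
wrist_force: [-0.1, -0.8, -0.9]
gripper_width: 0.0248
```

```bash
python3 - <<'E'
from station import ctrl
from h import *
S,T=look("m2")
s=ctrl.get_state();print(s["position"],s["gripper_width"],s["wrist_force"],s["tool_rot"])
p=s["position"];v=(p[0],p[1],np.radians(-8));c=(CX,CY,CA)
L=[(WT,v,p[2]-.024,(0,0,255)),(box(.026,.026,0),v,p[2]-.024,(0,0,255)),(CASE,c,0,(0,255,0)),(POCK(),c,0,(255,255,0))]
crop(S,[],255,215,375,310,6.5,"pics/m2c.png")
crop(S,L,255,215,375,310,6.5,"pics/m2d.png")
E
```

```text
[0.49337739 0.05612146 0.07270813] 0.024765976536783103 [ 0.14001314 -0.43536576 -0.40263145] [[-0.99015512  0.13986474 -0.00553932]
 [ 0.13987254  0.99016897 -0.00104363]
 [ 0.0053389  -0.00180815 -0.99998411]]
```

View pics/m2c.png

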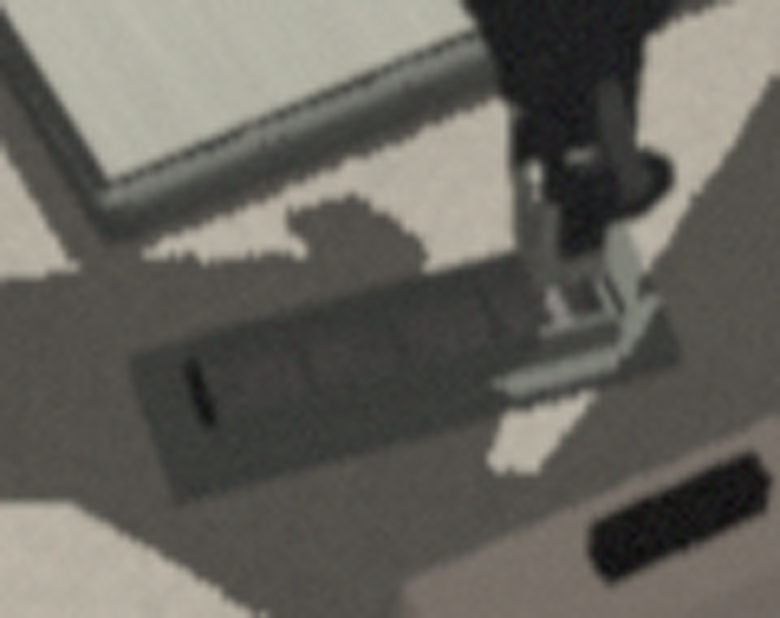

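View pics/m2d.png

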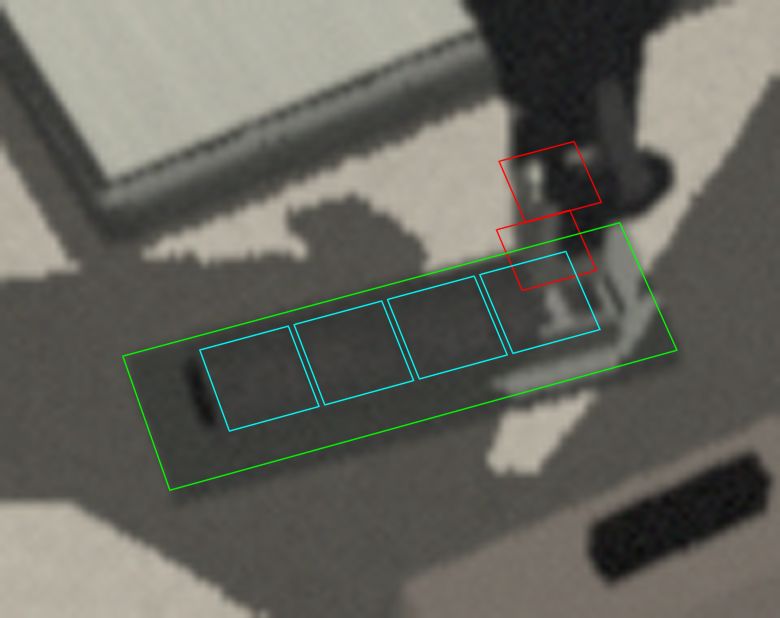

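View pics/m2_t.png

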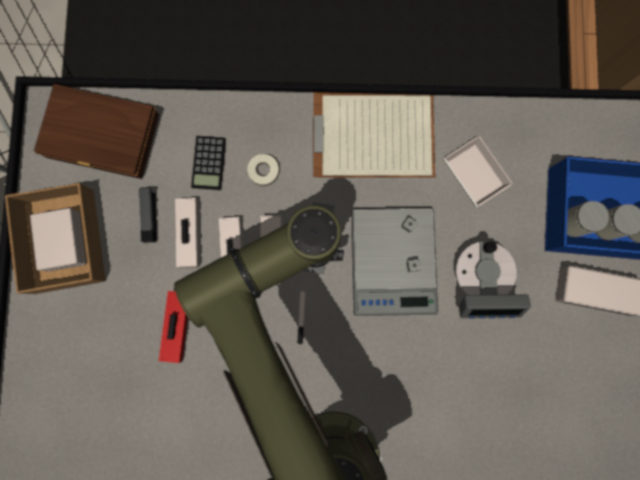

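```bash
python3 - <<'E'
from station import ctrl
from h import *
s=ctrl.get_state()
plan(s,(*pocket(-.0495),.046),82)
E
```

```text
shift [-0.0017, 0.0005, 0.0267] rot [-0.0018, -0.0053, -0.0007] rows>= 0.4 q6 -2.23 cur yaw 82.0
```

Request:
carry_out(series=[[255,[-0.001,0,0],[0,0,0]],[255,[-0.001,0,0.015],[0,0,0]],[255,[-0.001,0,0.027],[0,0,0]],[255,[-0.001,0,0.027],[0,0,0]]])

```text
time: 5.45
position: [0.4931, 0.0559, 0.0435]
tool_rot: [[-0.99, 0.14, -0.008], [0.14, 0.99, -0.001], [0.008, -0.002, -1.0]]
wrist_force: [1.1, -0.6, -2.1]
gripper_width: 0.0243
```

Request:
carry_out(series=[[255,[-0.001,0,0.006],[0,-0.006,0]],[255,[-0.001,0,0.011],[0,-0.006,0]],[255,[-0.001,0,0.011],[0,-0.006,0]]])

```text
time: 5.82
position: [0.4948, 0.0562, 0.0338]
tool_rot: [[-0.99, 0.14, -0.0], [0.14, 0.99, -0.001], [0.0, -0.001, -1.0]]
wrist_force: [-0.1, 0.1, -1.2]
gripper_width: 0.0248
```

Request:
carry_out(series=[[255,[0,0,0.003],[0,0,0]],[255,[0,0,0.003],[0,0,0]]])

```text
time: 6.08
position: [0.4951, 0.0562, 0.0312]
tool_rot: [[-0.99, 0.14, 0.001], [0.14, 0.99, -0.001], [-0.001, -0.001, -1.0]]
wrist_force: [-0.1, 0.0, -1.1]
gripper_width: 0.0243
```

Request:
carry_out(series=[[120,[0,0,0],[0,0,0]],[120,[0,0,0],[0,0,0]],[120,[0,0,0],[0,0,0]],[75,[0,0,-0.05],[0,0,0]],[75,[0,0,-0.1],[0,0,0]],[75,[0,0,-0.1],[0,0,0]]])

```text
time: 6.82
position: [0.4974, 0.0569, 0.1365]
tool_rot: [[-0.99, 0.14, 0.009], [0.14, 0.99, 0.002], [-0.009, 0.003, -1.0]]
wrist_force: [-0.1, 0.1, -0.6]
gripper_width: 0.0601
```

```bash
python3 - <<'E'
from station import ctrl
from h import *
S,T=look("m3")
s=ctrl.get_state();print(s["position"],s["gripper_width"],s["wrist_force"])
crop(S,[],230,145,375,310,4.5,"pics/m3c.png")
crop(T,[],300,180,500,330,4,"pics/m3d.png")
plan(s,(.4723,-.1857,.13),98.5)
E
```

```text
[0.49515216 0.05657483 0.13158197] 0.060210549228419875 [ 0.13983591  0.09575027 -0.80252805]
 shift [-0.0112, -0.2431, 0.0016] rot [-0.0002, 0.0013, -0.2886] rows>= 3.9 q6 -2.23 cur yaw 82.0
```

View pics/m3c.png

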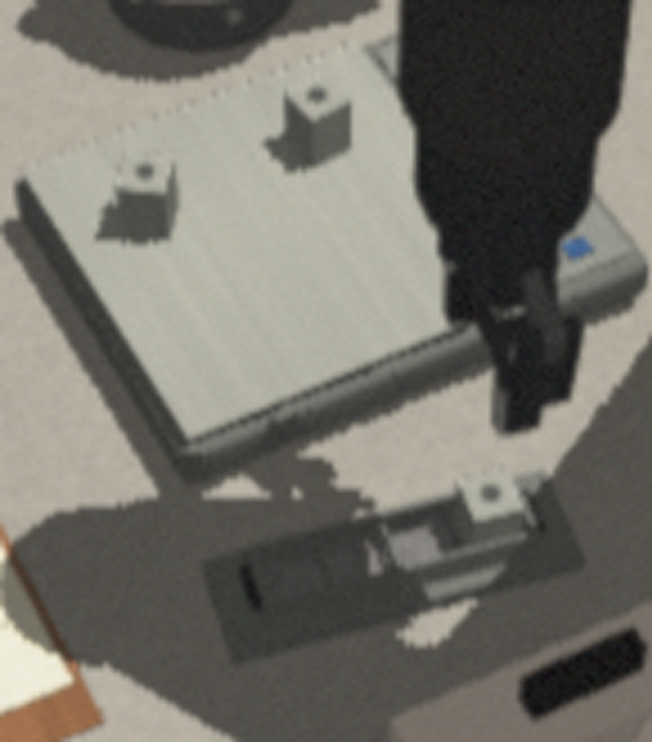

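View pics/m3d.png

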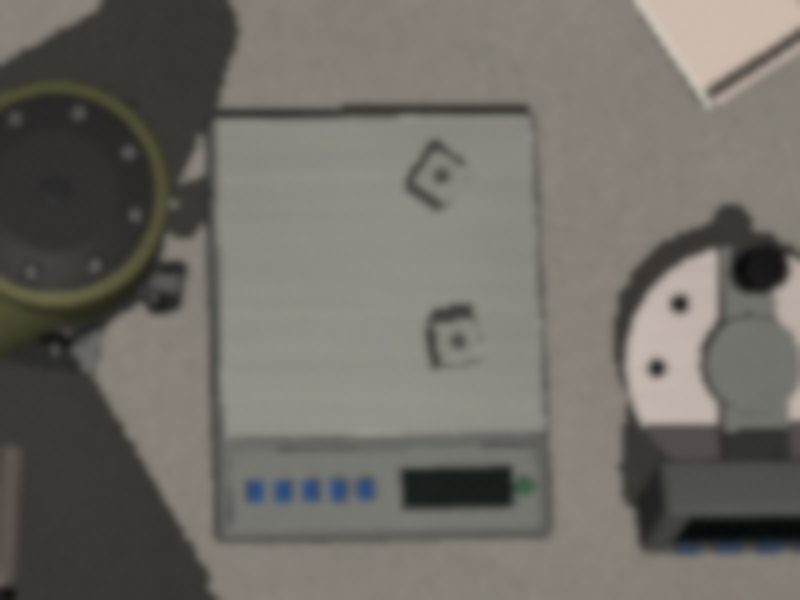

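Request:
carry_out(series=[[75,[-0.011,-0.243,0],[0,0.001,-0.289]],[75,[-0.011,-0.243,0],[0,0.001,-0.289]],[75,[-0.011,-0.243,0],[0,0.001,-0.289]],[75,[-0.011,-0.243,0],[0,0.001,-0.289]],[75,[-0.011,-0.243,0],[0,0.001,-0.289]],[75,[-0.011,-0.243,0.03],[0,0.001,-0.289]],[75,[-0.011,-0.243,0.03],[0,0.001,-0.289]],[75,[-0.011,-0.243,0.03],[0,0.001,-0.289]]])

```text
time: 7.92
position: [0.4722, -0.1855, 0.102]
tool_rot: [[-0.989, -0.149, -0.001], [-0.149, 0.989, -0.002], [0.001, -0.002, -1.0]]
wrist_force: [0.9, -0.5, 0.2]
gripper_width: 0.0601
```

```bash
python3 - <<'E'
from station import ctrl
from h import *
plan(ctrl.get_state(),(.4723,-.1857,.069),98.5)
E
```

```text
shift [-0.0001, -0.0002, 0.033] rot [-0.0016, -0.0009, 0.0016] rows>= 0.5 q6 -1.45 cur yaw 98.6
```

Request:
carry_out(series=[[75,[0,0,0.033],[0,0,0]],[75,[0,0,0.033],[0,0,0]],[255,[0,0,0.033],[0,0,0]],[255,[0,0,0.033],[0,0,0]],[255,[0,0,0.033],[0,0,0]],[255,[0,0,0.033],[0,0,0]],[255,[0,0,0],[0,0,0]],[255,[0,0,-0.03],[0,0,0]],[255,[0,0,-0.03],[0,0,0]]])

```text
time: 9.05
position: [0.4732, -0.186, 0.1341]
tool_rot: [[-0.989, -0.148, 0.004], [-0.148, 0.989, -0.002], [-0.004, -0.002, -1.0]]
wrist_force: [-0.4, -0.3, -3.1]
gripper_width: 0.0244
```

```bash
python3 - <<'E'
from station import ctrl
from h import *
plan(ctrl.get_state(),(*pocket(-.0165),.13),82)
E
```

```text
shift [-0.0891, 0.2272, 0.0039] rot [-0.0016, 0.0039, 0.2883] rows>= 3.9 q6 -1.45 cur yaw 98.5
```

Request:
carry_out(series=[[255,[-0.089,0.227,0],[0,0.003,0.288]],[255,[-0.089,0.227,0],[0,0.003,0.288]],[255,[-0.089,0.227,0],[0,0.003,0.288]],[255,[-0.089,0.227,0],[0,0.003,0.288]],[255,[-0.089,0.227,0.03],[0,0.003,0.288]],[255,[-0.089,0.227,0.07],[0,0.003,0.288]],[255,[-0.089,0.227,0.07],[0,0.003,0.288]],[255,[-0.089,0.227,0.07],[0,0.003,0.288]]])

```text
time: 10.05
position: [0.5268, 0.0515, 0.0623]
tool_rot: [[-0.99, 0.139, -0.002], [0.139, 0.99, -0.002], [0.002, -0.002, -1.0]]
wrist_force: [1.3, 0.0, -0.4]
gripper_width: 0.0243
```

```bash
python3 - <<'E'
from station import ctrl
from h import *
s=ctrl.get_state(); print(s["wrist_force"],s["position"])
plan(s,(*pocket(-.0165),.0315),82)
E
```

```text
[ 1.34358114  0.03716974 -0.36123359] [0.52683878 0.05151444 0.06231481]
 shift [-0.0008, 0.0005, 0.0308] rot [-0.0019, -0.0022, 0.0003] rows>= 0.5 q6 -2.19 cur yaw 82.0
```

Request:
carry_out(series=[[255,[0,0,0.01],[0,-0.002,0]],[255,[0,0,0.018],[0,-0.002,0]],[255,[0,0,0.025],[0,-0.002,0]],[255,[0,0,0.025],[0,-0.002,0]]])

```text
time: 10.55
position: [0.5258, 0.0516, 0.0355]
tool_rot: [[-0.99, 0.139, -0.003], [0.139, 0.99, -0.002], [0.002, -0.002, -1.0]]
wrist_force: [0.0, -0.1, -2.3]
gripper_width: 0.0241
```

Request:
carry_out(series=[[255,[-0.001,0,0.004],[0,-0.002,0]],[255,[-0.001,0,0.004],[0,-0.002,0]]])

```text
time: 10.8
position: [0.5272, 0.0516, 0.032]
tool_rot: [[-0.99, 0.139, 0.0], [0.139, 0.99, -0.002], [-0.0, -0.002, -1.0]]
wrist_force: [-0.3, 0.2, -1.5]
gripper_width: 0.024
```

Request:
carry_out(series=[[120,[0,0,0.001],[0,0,0]],[120,[0,0,0.001],[0,0,0]],[120,[0,0,0.001],[0,0,0]],[75,[0,0,-0.05],[0,0,0]],[75,[0,0,-0.1],[0,0,0]],[75,[0,0,-0.1],[0,0,0]],[75,[0,0,-0.1],[0,0,0]]])

```text
time: 11.68
position: [0.5271, 0.0519, 0.132]
tool_rot: [[-0.99, 0.139, 0.0], [0.139, 0.99, -0.001], [-0.001, -0.001, -1.0]]
wrist_force: [-0.0, 1.0, -0.9]
gripper_width: 0.0602
```

```bash
python3 - <<'E'
from station import ctrl
from h import *
S,T=look("m4")
s=ctrl.get_state();print(s["position"],s["gripper_width"],s["wrist_force"])
crop(S,[],230,145,375,310,4.5,"pics/m4c.png")
plan(s,(.5727,-.1748,.13),58.6)
E
```

```text
[0.5265624  0.05164094 0.13087423] 0.06006265808779433 [0.34091334 0.17871824 0.69182456]
 shift [-0.0771, -0.2178, 0.0013] rot [-0.0026, -0.0007, 0.4088] rows>= 3.7 q6 -2.19 cur yaw 82.0
```

View pics/m4c.png

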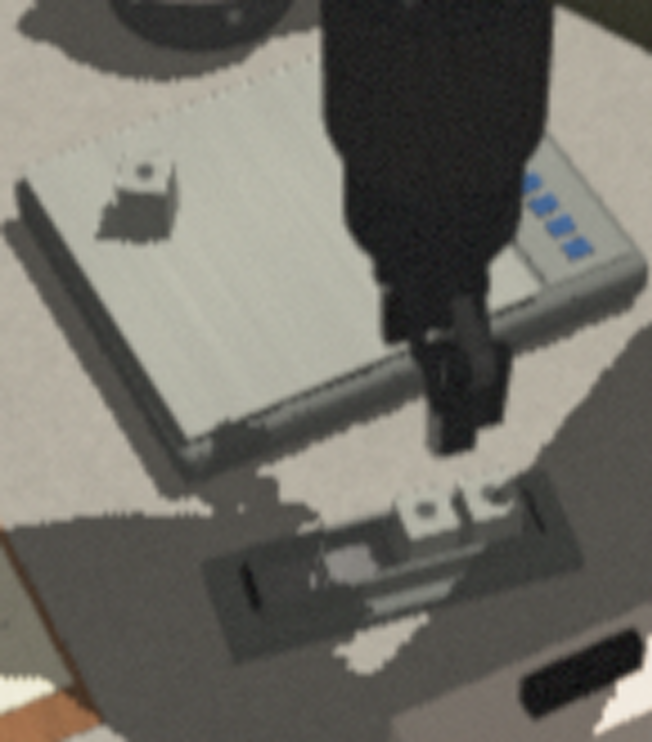

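Two weights seated (crop px 425,510 and 490,492). Third weight unmoved at (145,172).

Request:
carry_out(series=[[75,[-0.077,-0.218,0],[-0.002,0,0.409]],[75,[-0.077,-0.218,0],[-0.002,0,0.409]],[75,[-0.077,-0.218,0],[-0.002,0,0.409]],[75,[-0.077,-0.218,0],[-0.002,0,0.409]],[75,[-0.077,-0.218,0.03],[-0.002,0,0.409]],[75,[-0.077,-0.218,0.03],[-0.002,0,0.409]],[75,[-0.077,-0.218,0.03],[-0.002,0,0.409]]])

```text
time: 12.65
position: [0.5733, -0.1746, 0.103]
tool_rot: [[-0.854, 0.52, 0.001], [0.52, 0.854, -0.0], [-0.001, 0.0, -1.0]]
wrist_force: [1.3, -0.6, 0.5]
gripper_width: 0.0603
```

```bash
python3 - <<'E'
from station import ctrl
from h import *
plan(ctrl.get_state(),(.5727,-.1748,.069),58.6)
E
```

```text
shift [0.0004, -0.0004, 0.034] rot [0.0, 0.001, 0.0006] rows>= 0.5 q6 -2.16 cur yaw 58.6
```

Request:
carry_out(series=[[75,[0,0,0.034],[0,0,0]],[75,[0,0,0.034],[0,0,0]],[255,[0,0,0.034],[0,0,0]],[255,[0,0,0.034],[0,0,0]],[255,[0,0,0.034],[0,0,0]],[255,[0,0,0.034],[0,0,0]],[255,[0,0,0],[0,0,0]],[255,[0,0,-0.03],[0,0,0]],[255,[0,0,-0.03],[0,0,0]]])

```text
time: 13.78
position: [0.5744, -0.175, 0.1356]
tool_rot: [[-0.853, 0.521, 0.006], [0.521, 0.853, -0.0], [-0.005, 0.003, -1.0]]
wrist_force: [-0.7, -0.7, -1.7]
gripper_width: 0.0247
```

```bash
python3 - <<'E'
from station import ctrl
from h import *
plan(ctrl.get_state(),(*pocket(.0165),.13),82)
E
```

```text
shift [0.1279, 0.1823, 0.0054] rot [0.0018, 0.0057, -0.4086] rows>= 3.6 q6 -2.16 cur yaw 58.6
```

Request:
carry_out(series=[[255,[0.128,0.182,0],[0.001,0.003,-0.409]],[255,[0.128,0.182,0],[0.001,0.003,-0.409]],[255,[0.128,0.182,0],[0.001,0.003,-0.409]],[255,[0.128,0.182,0],[0.001,0.003,-0.409]],[255,[0.128,0.182,0.03],[0.001,0.003,-0.409]],[255,[0.128,0.182,0.073],[0.001,0.003,-0.409]],[255,[0.128,0.182,0.073],[0.001,0.003,-0.409]],[255,[0.128,0.182,0.073],[0.001,0.003,-0.409]]])

```text
time: 14.78
position: [0.5594, 0.047, 0.0609]
tool_rot: [[-0.99, 0.139, -0.001], [0.139, 0.99, -0.0], [0.001, -0.0, -1.0]]
wrist_force: [0.4, 0.1, -1.0]
gripper_width: 0.0242
```

```bash
python3 - <<'E'
from station import ctrl
from h import *
s=ctrl.get_state(); print(s["wrist_force"],s["position"])
plan(s,(*pocket(.0165),.0315),82)
E
```

```text
[ 0.41112675  0.10600773 -0.96056344] [0.55940772 0.04699001 0.06085695]
 shift [-0.0009, 0.0004, 0.0294] rot [-0.0004, -0.0009, 0.0005] rows>= 0.5 q6 -2.15 cur yaw 82.0
```

Request:
carry_out(series=[[255,[-0.001,0,0.01],[0,0,0]],[255,[-0.001,0,0.018],[0,0,0]],[255,[-0.001,0,0.025],[0,0,0]],[255,[-0.001,0,0.029],[0,0,0]],[255,[-0.001,0,0.029],[0,0,0]]])

```text
time: 15.4
position: [0.5602, 0.0469, 0.0321]
tool_rot: [[-0.99, 0.138, -0.001], [0.138, 0.99, -0.0], [0.001, -0.0, -1.0]]
wrist_force: [-3.6, -0.1, 4.6]
gripper_width: 0.0247
```

Request:
carry_out(series=[[120,[0,0,0],[0,0,0]],[120,[0,0,0],[0,0,0]],[120,[0,0,0],[0,0,0]],[75,[0,0,-0.05],[0,0,0]],[75,[0,0,-0.1],[0,0,0]],[75,[0.05,-0.12,-0.15],[0,0,0]],[75,[0.05,-0.2,-0.15],[0,0,0]],[75,[0.05,-0.2,-0.15],[0,0,0]],[75,[0.05,-0.2,-0.15],[0,0,0]]])

```text
time: 16.52
position: [0.482, -0.1465, 0.182]
tool_rot: [[-0.99, 0.141, 0.0], [0.141, 0.99, -0.0], [-0.0, -0.0, -1.0]]
wrist_force: [0.0, 0.8, 0.3]
gripper_width: 0.0604
```

```bash
python3 - <<'E'
from station import ctrl
from h import *
S,T=look("m5")
s=ctrl.get_state();print(s["position"],s["gripper_width"],s["wrist_force"])
crop(S,[],255,215,375,310,6.5,"pics/m5c.png")
E
```

```text
[ 0.48231319 -0.14627672  0.18185766] 0.06031831413398553 [0.26314547 0.96921774 0.89888062]
```

View pics/m5c.png

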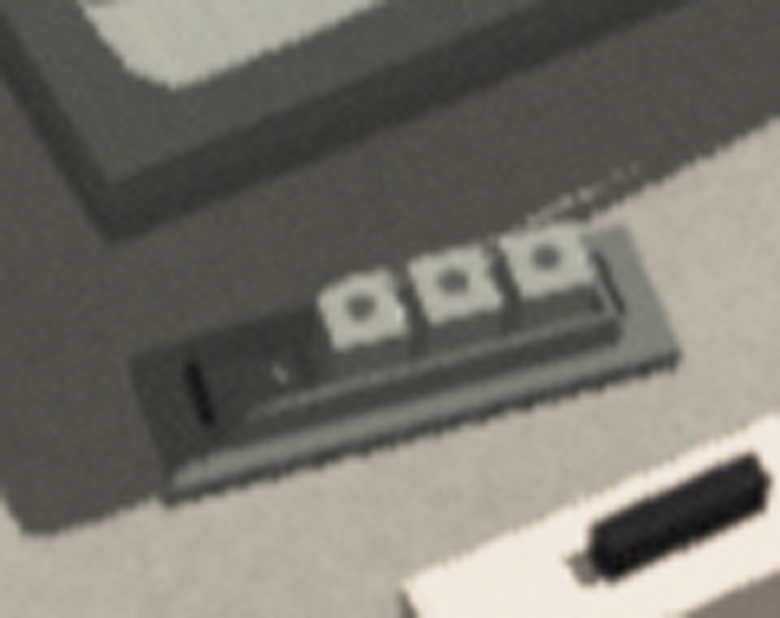

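View pics/m5_t.png

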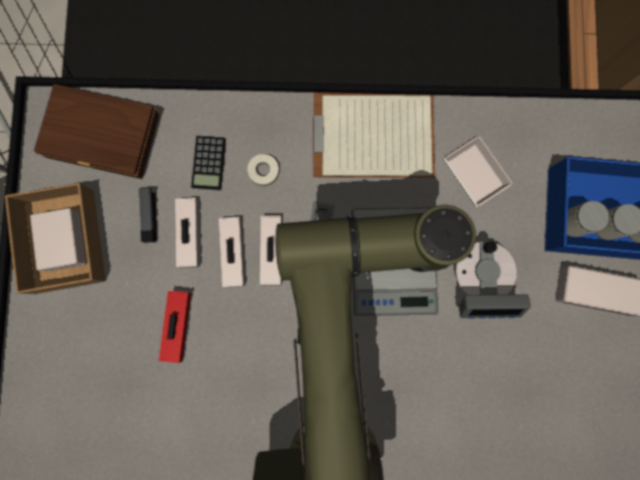

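```bash
python3 - <<'E'
from station import ctrl
from h import *
plan(ctrl.get_state(),(.5062,.1685,.14),91.1)
E
```

```text
shift [0.0211, 0.315, 0.0418] rot [-0.0002, -0.0002, -0.1617] rows>= 5.1 q6 -1.82 cur yaw 81.8
```

Request:
carry_out(series=[[75,[0.021,0.315,0],[0,0,-0.162]],[75,[0.021,0.315,0],[0,0,-0.162]],[75,[0.021,0.315,0],[0,0,-0.162]],[75,[0.021,0.315,0],[0,0,-0.162]],[75,[0.021,0.315,0],[0,0,-0.162]],[75,[0.021,0.315,0.04],[0,0,-0.162]],[75,[0.021,0.315,0.095],[0,0,-0.162]],[75,[0.021,0.315,0.095],[0,0,-0.162]],[75,[0.021,0.315,0.095],[0,0,-0.162]]])

```text
time: 17.75
position: [0.5066, 0.1713, 0.0882]
tool_rot: [[-1.0, -0.023, 0.001], [-0.023, 1.0, 0.001], [-0.001, 0.0, -1.0]]
wrist_force: [1.1, 1.0, 1.5]
gripper_width: 0.0601
```

```bash
python3 - <<'E'
from station import ctrl
from h import *
S,T=look("m6")
plan(ctrl.get_state(),(.5062,.1685,.045),91.1)
crop(S,[(LID,(.5062,.1685,.0195),0,(0,255,0))],300,230,440,350,5.5,"pics/m6c.png")
E
```

```text
shift [0.001, -0.0031, 0.044] rot [0.0023, 0.0022, 0.0036] rows>= 0.7 q6 -2.25 cur yaw 91.3
```

View pics/m6c.png

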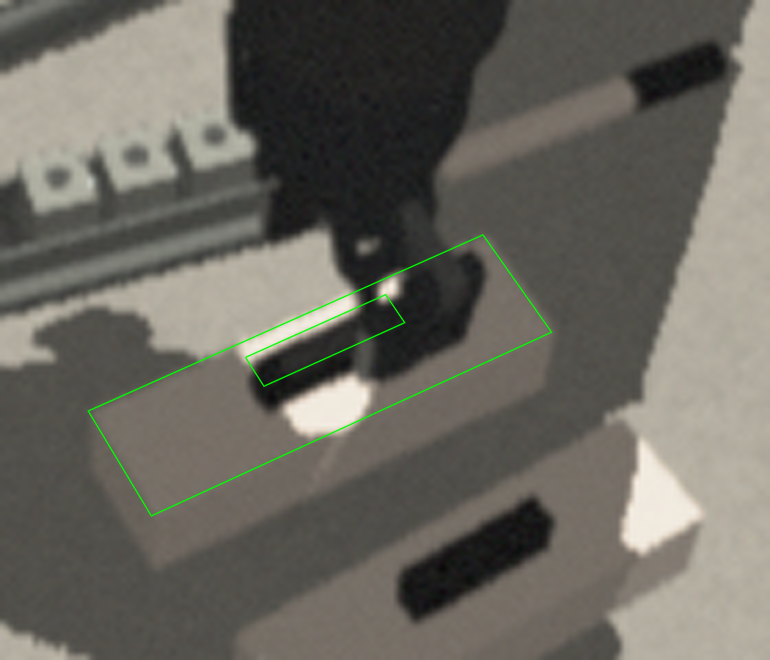

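Request:
carry_out(series=[[75,[0.001,-0.003,0.02],[0,0,0]],[75,[0.001,-0.003,0.044],[0,0,0]],[75,[0.001,-0.003,0.044],[0,0,0]],[255,[0.001,-0.003,0.044],[0,0,0]],[255,[0.001,-0.003,0.044],[0,0,0]],[255,[0.001,-0.003,0.044],[0,0,0]],[255,[0.001,-0.003,0.044],[0,0,0]]])

```text
time: 18.73
position: [0.5051, 0.1683, 0.0431]
tool_rot: [[-1.0, -0.023, -0.0], [-0.023, 1.0, 0.001], [0.0, 0.001, -1.0]]
wrist_force: [-1.0, 1.3, 5.8]
gripper_width: 0.0126
```

Request:
carry_out(series=[[255,[0,0,-0.03],[0,0,0]],[255,[0,0,-0.06],[0,0,0]],[255,[0,0,-0.06],[0,0,0]],[255,[0,0,-0.06],[0,0,0]]])

```text
time: 19.23
position: [0.504, 0.1676, 0.1005]
tool_rot: [[-1.0, -0.023, -0.004], [-0.023, 1.0, -0.0], [0.004, -0.0, -1.0]]
wrist_force: [-0.3, -0.1, -2.4]
gripper_width: 0.0127
```

```bash
python3 - <<'E'
from station import ctrl
from h import *
s=ctrl.get_state();print(s["wrist_force"],s["torque"],s["position"])
plan(s,(CX,CY,.1),82)
E
```

```text
[-0.2665735  -0.08785813 -2.4218671 ] [ 0.02036674 -0.00681103 -0.00341471] [0.50399441 0.16759778 0.10052147]
 shift [-0.0373, -0.119, 0.0004] rot [-0.0003, -0.0038, 0.1622] rows>= 2.0 q6 -2.25 cur yaw 91.3
```

Request:
carry_out(series=[[255,[-0.037,-0.06,0],[0,-0.003,0.162]],[255,[-0.037,-0.119,0],[0,-0.003,0.162]],[255,[-0.037,-0.119,0],[0,-0.003,0.162]],[255,[-0.037,-0.119,0],[0,-0.003,0.162]],[255,[-0.037,-0.119,0],[0,-0.003,0.162]]])

```text
time: 19.85
position: [0.544, 0.0505, 0.1011]
tool_rot: [[-0.99, 0.138, 0.0], [0.138, 0.99, 0.0], [-0.0, 0.0, -1.0]]
wrist_force: [-0.9, 0.2, -0.9]
gripper_width: 0.0126
```

```bash
python3 - <<'E'
from station import ctrl
from h import *
S,T=look("m7")
s=ctrl.get_state();p=s["position"];print(p,s["wrist_force"]);plan(s,(CX,CY,.08),82)
L=[(LID,(p[0],p[1],CA),p[2]-.043,(0,255,0)),(box(.172,.05,0),(p[0],p[1],CA),p[2]-.043,(0,255,0)),(CASE,(CX,CY,CA),0,(0,0,255))]
crop(S,L,255,190,375,310,6,"pics/m7c.png")
crop(T,L,280,190,360,290,6,"pics/m7d.png")
E
```

```text
[0.5441518  0.05067525 0.10143723] [-0.37314144 -0.21625995 -0.84680831]
 shift [0.0, -0.0012, 0.0214] rot [0.0001, 0.0006, 0.0021] rows>= 0.3 q6 -2.17 cur yaw 82.1
```

View pics/m7c.png

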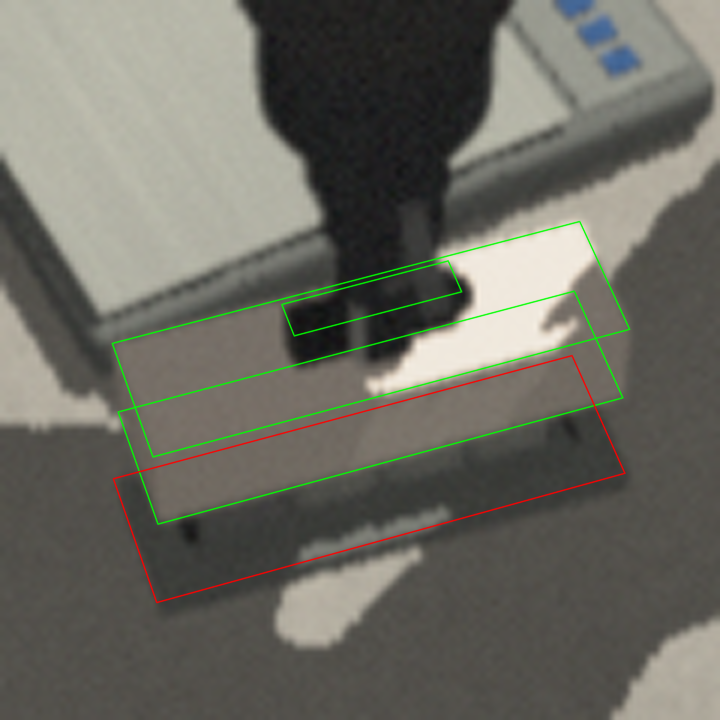

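View pics/m7d.png

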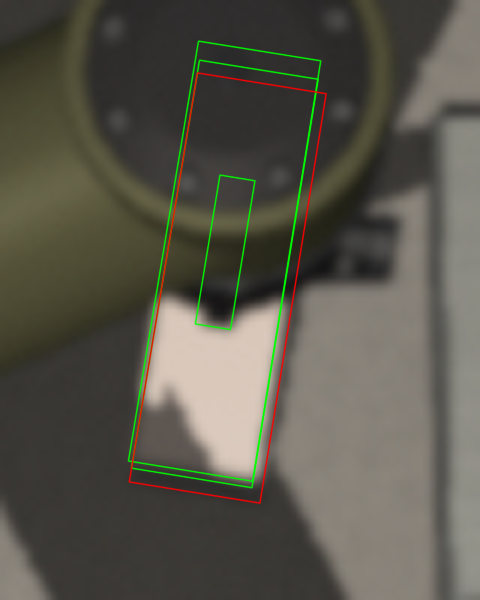

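Request:
carry_out(series=[[255,[0,-0.001,0.01],[0,0,0]],[255,[0,-0.001,0.02],[0,0,0]],[255,[0,-0.001,0.026],[0,0,0]],[255,[0,-0.001,0.03],[0,0,0]],[255,[0,-0.001,0.033],[0,0,0]],[255,[0,-0.001,0.033],[0,0,0]]])

```text
time: 20.7
position: [0.5442, 0.0486, 0.0686]
tool_rot: [[-0.99, 0.139, 0.001], [0.139, 0.99, -0.0], [-0.001, 0.0, -1.0]]
wrist_force: [-0.1, -0.1, -0.8]
gripper_width: 0.0127
```

Request:
carry_out(series=[[255,[0,0,0.002],[0,0,0]],[255,[0,0,0.004],[0,0,0]],[255,[0,0,0.004],[0,0,0]]])

```text
time: 21.08
position: [0.5441, 0.0486, 0.0645]
tool_rot: [[-0.99, 0.139, 0.001], [0.139, 0.99, 0.0], [-0.001, 0.0, -1.0]]
wrist_force: [-0.7, 0.0, -1.5]
gripper_width: 0.0127
```

Request:
carry_out(series=[[255,[0,0,0.002],[0,0,0]],[255,[0,0,0.004],[0,0,0]],[255,[0,0,0.004],[0,0,0]]])

```text
time: 21.45
position: [0.5441, 0.0486, 0.0604]
tool_rot: [[-0.99, 0.139, 0.001], [0.139, 0.99, -0.0], [-0.001, 0.0, -1.0]]
wrist_force: [0.3, 0.6, -0.5]
gripper_width: 0.0129
```

Request:
carry_out(series=[[255,[0,0,0.002],[0,0,0]],[255,[0,0,0.004],[0,0,0]],[255,[0,0,0.006],[0,0,0]],[255,[0,0,0.006],[0,0,0]]])

```text
time: 21.95
position: [0.5444, 0.0487, 0.0551]
tool_rot: [[-0.99, 0.139, 0.001], [0.139, 0.99, 0.0], [-0.001, 0.0, -1.0]]
wrist_force: [-1.3, -0.3, 2.3]
gripper_width: 0.0125
```

Request:
carry_out(series=[[255,[0,0,-0.01],[0,0,0]],[255,[0,0,-0.03],[0,0,0]],[255,[0,0,-0.05],[0,0,0]],[255,[0,0,-0.05],[0,0,0]]])

```text
time: 22.45
position: [0.5453, 0.049, 0.1069]
tool_rot: [[-0.99, 0.139, 0.005], [0.139, 0.99, 0.001], [-0.005, 0.002, -1.0]]
wrist_force: [0.2, 0.2, -1.0]
gripper_width: 0.0126
```

```bash
python3 - <<'E'
from station import ctrl
from h import *
s=ctrl.get_state();print(s["position"],s["wrist_force"]);plan(s,(.505,.168,.1),91.3)
E
```

```text
[0.54533448 0.04896492 0.10687199] [ 0.21449647  0.23181431 -1.01704891]
 shift [0.0565, 0.1123, 0.0068] rot [0.0016, 0.0047, -0.1618] rows>= 2.0 q6 -2.17 cur yaw 82.0
```

Request:
carry_out(series=[[255,[0.056,0.06,0],[0,0.001,-0.162]],[255,[0.056,0.112,0],[0,0.001,-0.162]],[255,[0.056,0.112,0],[0,0.001,-0.162]],[255,[0.056,0.112,0.03],[0,0.001,-0.162]],[255,[0.056,0.112,0.052],[0,0.001,-0.162]],[255,[0.056,0.112,0.052],[0,0.001,-0.162]],[255,[0.056,0.112,0.052],[0,0.001,-0.162]]])

```text
time: 23.32
position: [0.5049, 0.1671, 0.0535]
tool_rot: [[-1.0, -0.022, 0.001], [-0.022, 1.0, 0.0], [-0.001, 0.0, -1.0]]
wrist_force: [0.3, -0.6, -1.0]
gripper_width: 0.0126
```

Request:
carry_out(series=[[255,[0,0,0.005],[0,0,0]],[255,[0,0,0.009],[0,0,0]],[255,[0,0,0.009],[0,0,0]],[75,[0,0,0.009],[0,0,0]],[75,[0,0,0.009],[0,0,0]],[75,[0,0,0.009],[0,0,0]],[75,[0,0,-0.05],[0,0,0]],[75,[0,0,-0.08],[0,0,0]],[75,[0,0,-0.08],[0,0,0]]])

```text
time: 24.45
position: [0.5058, 0.1681, 0.1362]
tool_rot: [[-1.0, -0.023, 0.005], [-0.023, 1.0, 0.003], [-0.005, 0.003, -1.0]]
wrist_force: [-0.1, 0.0, -0.5]
gripper_width: 0.0605
```

```bash
python3 - <<'E'
from station import ctrl
from h import *
S,T=look("m8")
s=ctrl.get_state();print(s["position"],s["wrist_force"])
plan(s,(.4994,.2673,.13),95.2)
crop(S,[],255,190,455,450,2.3,"pics/m8c.png")
for F in((S,),(T,)): print([np.round(q,4) for q in fit(F,LID,(.4994,.267,.09))])
E
```

```text
[0.50415469 0.16741416 0.1323736 ] [ 0.32590573  0.05360056 -0.94876943]
 shift [0.0025, 0.1, 0.0024] rot [0.0006, -0.0002, -0.068] rows>= 1.6 q6 -2.25 cur yaw 91.3
[array([0.4997, 0.2692, 0.0953]), np.float64(-206.1504)]
[array([0.4979, 0.2791, 0.2945]), np.float64(-77.9775)]
```

View pics/m8_s.png

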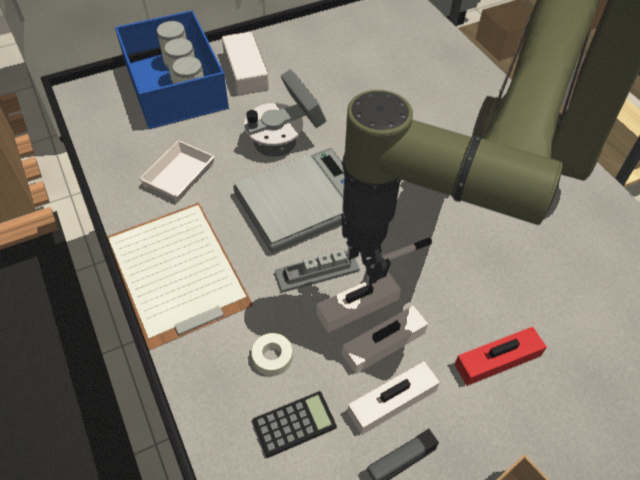

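Request:
carry_out(series=[[75,[0.0025,0.06,0],[0,0,-0.068]],[75,[0.0025,0.1,0],[0,0,-0.068]],[75,[0.0025,0.1,0.03],[0,0,-0.068]],[75,[0.0025,0.1,0.05],[0,0,-0.068]],[75,[0.0025,0.1,0.05],[0,0,-0.068]],[75,[0.0025,0.1,0.05],[0,0,-0.068]]])

```text
time: 25.3
position: [0.5001, 0.2669, 0.0835]
tool_rot: [[-0.996, -0.09, 0.001], [-0.09, 0.996, 0.0], [-0.001, 0.0, -1.0]]
wrist_force: [0.2, 0.2, 0.1]
gripper_width: 0.0604
```

```bash
python3 - <<'E'
from station import ctrl
from h import *
plan(ctrl.get_state(),(.4994,.267,.0445),95.2)
E
```

```text
shift [0.0007, 0.0001, 0.039] rot [0.0001, 0.0011, -0.0004] rows>= 0.6 q6 -2.33 cur yaw 95.2
```

Request:
carry_out(series=[[75,[0.001,0,0.02],[0,0,0]],[75,[0.001,0,0.039],[0,0,0]],[75,[0.001,0,0.039],[0,0,0]],[255,[0.001,0,0.039],[0,0,0]],[255,[0.001,0,0.039],[0,0,0]],[255,[0.001,0,0.039],[0,0,0]],[255,[0.001,0,0.039],[0,0,0]]])

```text
time: 26.18
position: [0.4989, 0.2676, 0.0445]
tool_rot: [[-0.996, -0.091, 0.001], [-0.091, 0.996, 0.001], [-0.001, 0.001, -1.0]]
wrist_force: [0.5, 0.6, 2.6]
gripper_width: 0.0129
```

Request:
carry_out(series=[[255,[0,0,-0.05],[0,0,0]],[255,[0,0,-0.1],[0,0,0]],[255,[0,0,-0.1],[0,0,0]],[255,[0,0,-0.1],[0,0,0]]])

```text
time: 26.68
position: [0.4981, 0.2671, 0.1427]
tool_rot: [[-0.996, -0.091, -0.001], [-0.091, 0.996, 0.0], [0.001, 0.0, -1.0]]
wrist_force: [-0.4, 0.0, -1.2]
gripper_width: 0.0127
```

```bash
python3 - <<'E'
from station import ctrl
from h import *
s=ctrl.get_state();print(s["position"],s["wrist_force"]);plan(s,(CX,CY-.0005,.145),82)
E
```

```text
[0.49805255 0.26708167 0.14270692] [-0.35740231  0.02420876 -1.23114017]
 shift [-0.026, -0.2213, -0.0024] rot [0.0, -0.0014, 0.2303] rows>= 3.6 q6 -2.33 cur yaw 95.2
```

Request:
carry_out(series=[[255,[-0.026,-0.06,-0.002],[0,0,0.23]],[255,[-0.026,-0.12,-0.002],[0,0,0.23]],[255,[-0.026,-0.18,-0.002],[0,0,0.23]],[255,[-0.026,-0.221,-0.002],[0,0,0.23]],[255,[-0.026,-0.221,0.02],[0,0,0.23]],[255,[-0.026,-0.221,0.045],[0,0,0.23]],[255,[-0.026,-0.221,0.045],[0,0,0.23]],[255,[-0.026,-0.221,0.045],[0,0,0.23]]])

```text
time: 27.68
position: [0.5446, 0.0494, 0.0989]
tool_rot: [[-0.99, 0.138, -0.0], [0.138, 0.99, -0.001], [0.0, -0.001, -1.0]]
wrist_force: [0.2, 0.1, -1.0]
gripper_width: 0.0126
```

```bash
python3 - <<'E'
from station import ctrl
from h import *
S,T=look("m9")
s=ctrl.get_state();p=s["position"];print(p,s["wrist_force"]);plan(s,(CX,CY-.0005,.0695),82)
L=[(LID,(p[0],p[1],CA),p[2]-.0445,(0,255,0)),(box(.172,.05,0),(p[0],p[1],CA),p[2]-.0445,(0,255,0)),(CASE,(CX,CY,CA),0,(0,0,255))]
crop(S,L,255,190,375,310,6,"pics/m9c.png")
E
```

```text
[0.54500581 0.04969778 0.09968564] [ 0.0897693   0.94900228 -0.29531014]
 shift [0.0009, -0.0008, 0.0302] rot [0.0006, 0.0014, 0.0008] rows>= 0.5 q6 -2.17 cur yaw 82.0
```

View pics/m9c.png

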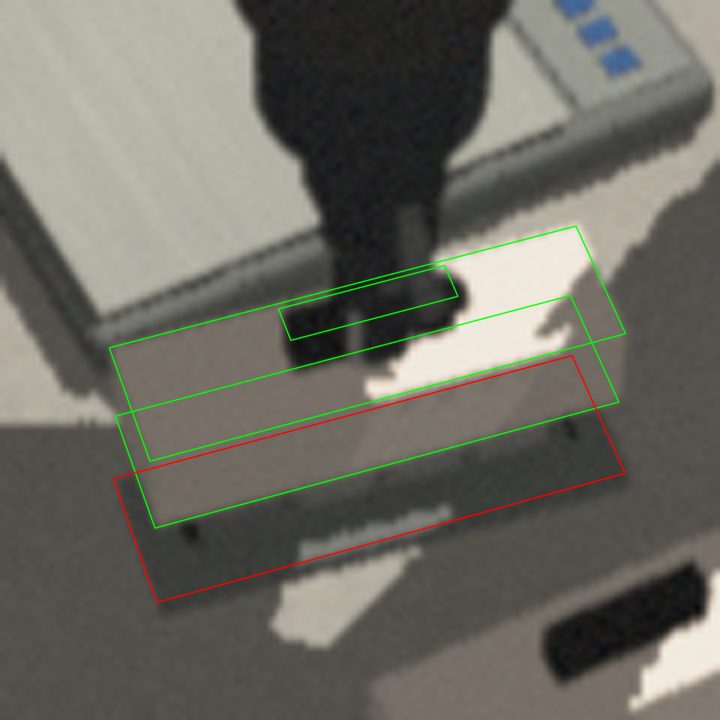

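Aligned. Lower gently.

Request:
carry_out(series=[[255,[0.001,-0.001,0.01],[0,0,0]],[255,[0.001,-0.001,0.018],[0,0,0]],[255,[0.001,-0.001,0.024],[0,0,0]],[255,[0.001,-0.001,0.028],[0,0,0]],[255,[0.001,-0.001,0.03],[0,0,0]],[255,[0.001,-0.001,0.03],[0,0,0]]])

```text
time: 28.52
position: [0.5434, 0.0486, 0.0686]
tool_rot: [[-0.99, 0.139, 0.0], [0.139, 0.99, 0.0], [-0.0, 0.0, -1.0]]
wrist_force: [0.3, -0.0, -0.9]
gripper_width: 0.0127
```

Request:
carry_out(series=[[255,[0,0,0.002],[0,0,0]],[255,[0,0,0.004],[0,0,0]],[255,[0,0,0.004],[0,0,0]]])

```text
time: 28.9
position: [0.5433, 0.0485, 0.0644]
tool_rot: [[-0.99, 0.139, -0.0], [0.139, 0.99, 0.0], [0.0, 0.0, -1.0]]
wrist_force: [0.2, 0.8, -0.9]
gripper_width: 0.0123
```

Request:
carry_out(series=[[255,[0,0,0.002],[0,0,0]],[255,[0,0,0.004],[0,0,0]],[255,[0,0,0.007],[0,0,0]],[255,[0,0,0.007],[0,0,0]]])

```text
time: 29.4
position: [0.5432, 0.0486, 0.0572]
tool_rot: [[-0.99, 0.139, -0.001], [0.139, 0.99, 0.0], [0.001, -0.0, -1.0]]
wrist_force: [-0.9, 0.3, -1.0]
gripper_width: 0.0123
```

Request:
carry_out(series=[[255,[0,0,-0.02],[0,0,0]],[255,[0,0,-0.05],[0,0,0]],[255,[0,0,-0.088],[0,0,0]],[255,[0,0,-0.088],[0,0,0]],[255,[0,0,-0.088],[0,0,0]]])

```text
time: 30.02
position: [0.5431, 0.0487, 0.1451]
tool_rot: [[-0.99, 0.139, -0.001], [0.139, 0.99, 0.001], [0.001, 0.0, -1.0]]
wrist_force: [0.3, 0.2, -1.7]
gripper_width: 0.0124
```

```bash
python3 - <<'E'
from station import ctrl
from h import *
s=ctrl.get_state();print(s["position"],s["wrist_force"]);plan(s,(.4989,.2672,.145),95.2)
E
```

```text
[0.5431184  0.04866713 0.14508859] [ 0.3208979   0.20613772 -1.65338651]
 shift [0.0741, 0.2103, 0.0002] rot [0.0005, -0.0006, -0.2301] rows>= 3.6 q6 -2.17 cur yaw 82.0
```

Request:
carry_out(series=[[255,[0.074,0.21,0],[0,0,-0.23]],[255,[0.074,0.21,0],[0,0,-0.23]],[255,[0.074,0.21,0],[0,0,-0.23]],[255,[0.074,0.21,0],[0,0,-0.23]],[255,[0.074,0.21,0.04],[0,0,-0.23]],[255,[0.074,0.21,0.085],[0,0,-0.23]],[255,[0.074,0.21,0.091],[0,0,-0.23]],[255,[0.074,0.21,0.091],[0,0,-0.23]]])

```text
time: 31.02
position: [0.4996, 0.2666, 0.0552]
tool_rot: [[-0.996, -0.091, 0.0], [-0.091, 0.996, -0.001], [-0.0, -0.001, -1.0]]
wrist_force: [1.1, 0.5, -0.1]
gripper_width: 0.0125
```

Request:
carry_out(series=[[255,[0,0,0.005],[0,0,0]],[255,[0,0,0.01],[0,0,0]],[255,[0,0,0.01],[0,0,0]],[75,[0,0,0.01],[0,0,0]],[75,[0,0,0.01],[0,0,0]],[75,[0,0,0.01],[0,0,0]],[75,[0,0,-0.05],[0,0,0]],[75,[0,0,-0.08],[0,0,0]],[75,[0,0,-0.08],[0,0,0]]])

```text
time: 32.15
position: [0.5005, 0.2678, 0.1383]
tool_rot: [[-0.996, -0.091, 0.005], [-0.091, 0.996, 0.004], [-0.005, 0.003, -1.0]]
wrist_force: [-0.7, 1.0, -1.5]
gripper_width: 0.0601
```

```bash
python3 - <<'E'
from station import ctrl
from h import *
S,T=look("m10")
s=ctrl.get_state();print(s["position"],s["wrist_force"])
for F in((S,),(T,),(S,T)): print([np.round(q,4) for q in fit(F,LID,(.547,.382,.063))])
v=(.547,.3816,.064)
plan(s,(*v[:2],.13),90+np.degrees(v[2]))
crop(S,[(LID,v,0,(0,255,0))],335,350,455,440,6,"pics/m10c.png")
crop(T,[(LID,v,0,(0,255,0))],160,185,240,285,6,"pics/m10d.png")
E
```

```text
[0.4990078  0.26689612 0.13436408] [-0.07941538  0.21030538 -0.83765751]
[array([0.5473, 0.3845, 0.0478]), np.float64(-284.4536)]
[array([0.5586, 0.3783, 0.4664]), np.float64(-54.0367)]
[array([0.5474, 0.3844, 0.0485]), np.float64(-319.9747)]
 shift [-0.0582, 0.1099, 0.0044] rot [0.0005, -0.0003, 0.0268] rows>= 2.0 q6 -2.33 cur yaw 95.2
```

View pics/m10c.png

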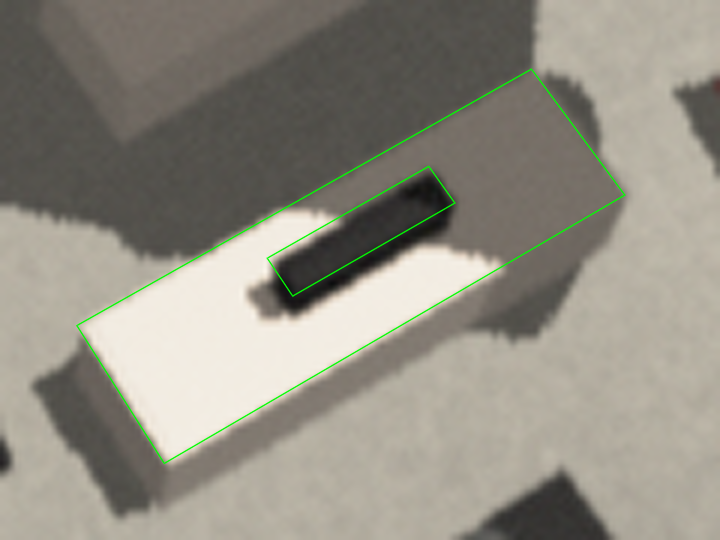

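View pics/m10d.png

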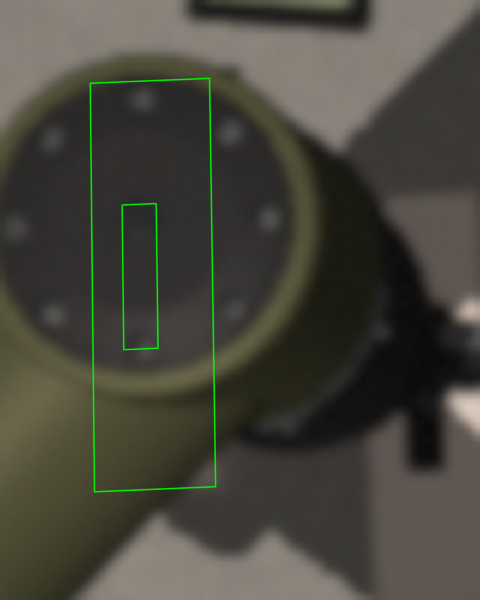

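View pics/m10_s.png

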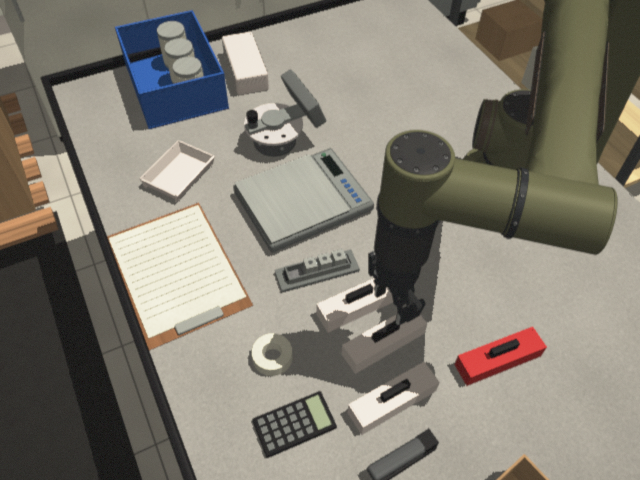

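Request:
carry_out(series=[[75,[-0.058,0.06,0],[0,0,0.027]],[75,[-0.058,0.11,0],[0,0,0.027]],[75,[-0.058,0.11,0],[0,0,0.027]],[75,[-0.058,0.11,0.03],[0,0,0.027]],[75,[-0.058,0.11,0.05],[0,0,0.027]],[75,[-0.058,0.11,0.05],[0,0,0.027]],[75,[-0.058,0.11,0.05],[0,0,0.027]]])

```text
time: 33.12
position: [0.5475, 0.3814, 0.0859]
tool_rot: [[-0.998, -0.064, 0.001], [-0.064, 0.998, 0.001], [-0.001, 0.0, -1.0]]
wrist_force: [-0.5, 0.9, 0.1]
gripper_width: 0.0602
```

```bash
python3 - <<'E'
from station import ctrl
from h import *
S,T=look("m11")
plan(ctrl.get_state(),(.547,.3816,.0445),93.7)
crop(S,[],335,330,455,440,6,"pics/m11c.png")
E
```

```text
shift [0.0007, -0.0003, 0.0419] rot [0.0015, 0.002, -0.0008] rows>= 0.7 q6 -2.42 cur yaw 93.7
```

View pics/m11c.png

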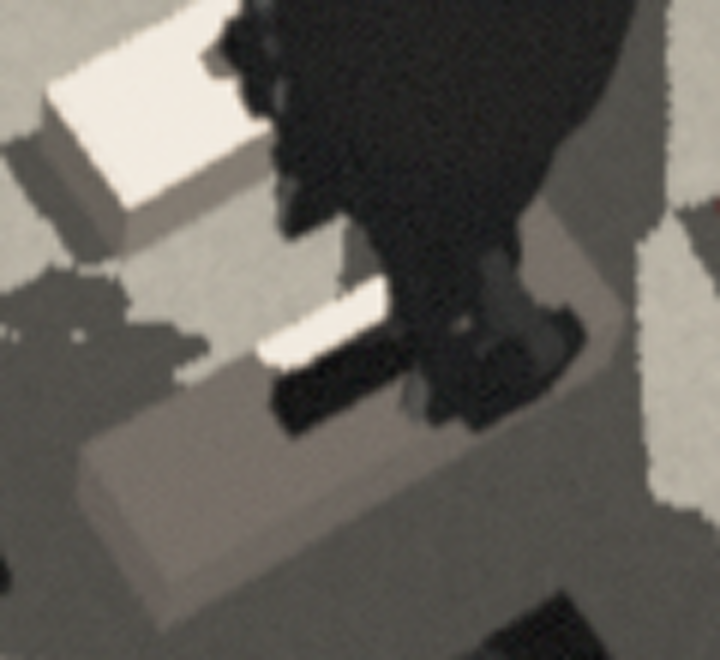

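Request:
carry_out(series=[[75,[0.001,0,0.02],[0,0,0]],[75,[0.001,0,0.042],[0,0,0]],[75,[0.001,0,0.042],[0,0,0]],[255,[0.001,0,0.042],[0,0,0]],[255,[0.001,0,0.042],[0,0,0]],[255,[0.001,0,0.042],[0,0,0]],[255,[0.001,0,0.042],[0,0,0]]])

```text
time: 34.1
position: [0.5464, 0.3821, 0.0438]
tool_rot: [[-0.998, -0.064, 0.001], [-0.064, 0.998, 0.001], [-0.002, 0.001, -1.0]]
wrist_force: [-1.2, 1.7, 3.1]
gripper_width: 0.0129
```

Request:
carry_out(series=[[255,[0,0,-0.05],[0,0,0]],[255,[0,0,-0.11],[0,0,0]],[255,[0,0,-0.11],[0,0,0]],[255,[0,0,-0.11],[0,0,0]]])

```text
time: 34.6
position: [0.5456, 0.3815, 0.1521]
tool_rot: [[-0.998, -0.064, -0.001], [-0.064, 0.998, 0.0], [0.001, 0.0, -1.0]]
wrist_force: [0.6, -0.8, -1.9]
gripper_width: 0.0124
```

```bash
python3 - <<'E'
from station import ctrl
from h import *
s=ctrl.get_state();print(s["position"],s["wrist_force"]);plan(s,(CX-.0003,CY-.0007,.15),82)
E
```

```text
[0.54560054 0.38154888 0.15205221] [ 0.5778016  -0.76396507 -1.86395116]
 shift [0.0231, -0.332, 0.0019] rot [0.0003, -0.0011, 0.2033] rows>= 5.3 q6 -2.42 cur yaw 93.6
```

Request:
carry_out(series=[[255,[0.023,-0.332,0],[0,0,0.203]],[255,[0.023,-0.332,0],[0,0,0.203]],[255,[0.023,-0.332,0],[0,0,0.203]],[255,[0.023,-0.332,0],[0,0,0.203]],[255,[0.023,-0.332,0],[0,0,0.203]],[255,[0.023,-0.332,0],[0,0,0.203]],[255,[0.023,-0.332,0.03],[0,0,0.203]],[255,[0.023,-0.332,0.052],[0,0,0.203]],[255,[0.023,-0.332,0.052],[0,0,0.203]],[255,[0.023,-0.332,0.052],[0,0,0.203]]])

```text
time: 35.85
position: [0.5445, 0.049, 0.1011]
tool_rot: [[-0.99, 0.138, 0.0], [0.138, 0.99, -0.0], [-0.0, -0.0, -1.0]]
wrist_force: [-0.2, 0.2, 0.2]
gripper_width: 0.0125
```

```bash
python3 - <<'E'
from station import ctrl
from h import *
S,T=look("m12")
s=ctrl.get_state();p=s["position"];print(p,s["wrist_force"]);plan(s,(CX-.0003,CY-.0007,.0695),82)
L=[(LID,(p[0],p[1],CA),p[2]-.044,(0,255,0)),(box(.172,.05,0),(p[0],p[1],CA),p[2]-.044,(0,255,0)),(CASE,(CX,CY,CA),0,(0,0,255))]
crop(S,L,255,190,375,310,6,"pics/m12c.png")
E
```

```text
[0.54478858 0.04913175 0.10175251] [-0.97485412 -0.73304941 -0.73684082]
 shift [0.0011, -0.0005, 0.0323] rot [0.0007, 0.0015, 0.0009] rows>= 0.5 q6 -2.17 cur yaw 82.0
```

View pics/m12c.png

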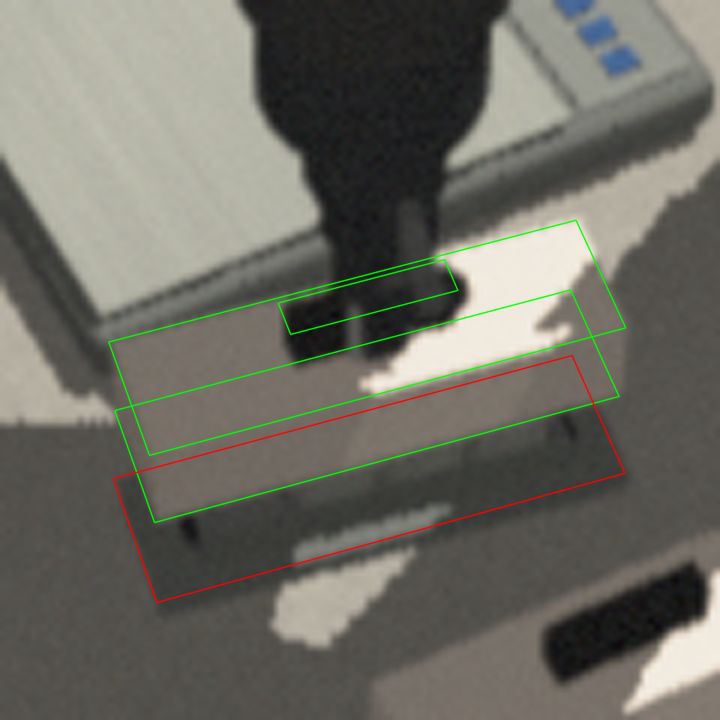

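Request:
carry_out(series=[[255,[0.001,0,0.01],[0,0.001,0]],[255,[0.001,0,0.018],[0,0.001,0]],[255,[0.001,0,0.024],[0,0.001,0]],[255,[0.001,0,0.027],[0,0.001,0]],[255,[0.001,0,0.029],[0,0.001,0]],[255,[0.001,0,0.029],[0,0.001,0]]])

```text
time: 36.7
position: [0.5433, 0.0489, 0.0717]
tool_rot: [[-0.99, 0.139, -0.001], [0.139, 0.99, 0.0], [0.001, 0.0, -1.0]]
wrist_force: [-0.0, -0.1, -0.1]
gripper_width: 0.0123
```

Request:
carry_out(series=[[255,[0,0,0.001],[0,0,0]],[255,[0,0,0.002],[0,0,0]],[255,[0,0,0.003],[0,0,0]],[255,[0,0,0.003],[0,0,0]]])

```text
time: 37.2
position: [0.5432, 0.0489, 0.0685]
tool_rot: [[-0.99, 0.139, -0.001], [0.139, 0.99, 0.0], [0.001, 0.0, -1.0]]
wrist_force: [0.3, 0.1, -0.6]
gripper_width: 0.0126
```

Lid edge ≈ 24.5 mm, over the neck. Onto the catches.

Request:
carry_out(series=[[255,[0,0,0.001],[0,0,0]],[255,[0,0,0.002],[0,0,0]],[255,[0,0,0.003],[0,0,0]],[255,[0,0,0.003],[0,0,0]]])

```text
time: 37.7
position: [0.5434, 0.0489, 0.0661]
tool_rot: [[-0.99, 0.139, -0.0], [0.139, 0.99, 0.0], [0.0, 0.0, -1.0]]
wrist_force: [-0.6, -0.2, 3.5]
gripper_width: 0.0124
```

Request:
carry_out(series=[[255,[0,0,0.001],[0,0,0]],[255,[0,0,0.002],[0,0,0]],[255,[0,0,0.002],[0,0,0]]], squeeze=90)

```text
time: 38.08
position: [0.5441, 0.0489, 0.0655]
tool_rot: [[-0.99, 0.138, 0.001], [0.138, 0.99, 0.0], [-0.001, 0.0, -1.0]]
wrist_force: [-2.5, 0.1, 7.7]
gripper_width: 0.0123
```

Request:
carry_out(series=[[255,[0,0,0.001],[0,0,0]],[255,[0,0,0.002],[0,0,0]],[255,[0,0,0.003],[0,0,0]],[255,[0,0,0.003],[0,0,0]]])

```text
time: 38.58
position: [0.5448, 0.049, 0.0637]
tool_rot: [[-0.99, 0.138, 0.004], [0.138, 0.99, 0.0], [-0.003, 0.001, -1.0]]
wrist_force: [-2.3, 0.5, 11.2]
gripper_width: 0.0119
```

Request:
carry_out(series=[[255,[0,0,0.002],[0,0,0]],[255,[0,0,0.003],[0,0,0]],[255,[0,0,0.004],[0,0,0]],[255,[0,0,0.004],[0,0,0]]])

```text
time: 39.08
position: [0.5432, 0.0489, 0.0562]
tool_rot: [[-0.99, 0.139, -0.001], [0.139, 0.99, 0.0], [0.001, -0.0, -1.0]]
wrist_force: [-0.1, 0.2, -0.9]
gripper_width: 0.0119
```

Request:
carry_out(series=[[255,[0,0,0.001],[0,0,0]],[255,[0,0,0.002],[0,0,0]],[255,[0,0,0.003],[0,0,0]],[255,[0,0,0.003],[0,0,0]]])

```text
time: 39.58
position: [0.5438, 0.0488, 0.0559]
tool_rot: [[-0.99, 0.138, 0.001], [0.138, 0.99, -0.0], [-0.001, -0.0, -1.0]]
wrist_force: [-7.0, 1.6, 10.9]
gripper_width: 0.0118
```

Request:
carry_out(series=[[255,[0,0,-0.003],[0,0,0]],[255,[0,0,-0.004],[0,0,0]],[255,[0,0,-0.005],[0,0,0]],[255,[0,0,-0.006],[0,0,0]],[255,[0,0,-0.006],[0,0,0]]])

```text
time: 40.2
position: [0.542, 0.0488, 0.0576]
tool_rot: [[-0.99, 0.139, -0.005], [0.139, 0.99, 0.0], [0.005, -0.001, -1.0]]
wrist_force: [1.0, 0.6, -14.7]
gripper_width: 0.0118
```

Request:
carry_out(series=[[255,[0,0,0.002],[0,0,0]],[255,[0,0,0.004],[0,0,0]],[255,[0,0,0.006],[0,0,0]],[255,[0,0,0.006],[0,0,0]]])

```text
time: 40.7
position: [0.5436, 0.0489, 0.0561]
tool_rot: [[-0.99, 0.138, 0.001], [0.138, 0.99, -0.0], [-0.001, -0.0, -1.0]]
wrist_force: [-8.2, 1.1, 4.2]
gripper_width: 0.0119
```

Request:
carry_out(series=[[120,[0,0,0.005],[0,0,0]],[75,[0,0,0.005],[0,0,0]],[75,[0,0,0.004],[0,0,0]],[75,[0,0,-0.06],[0,0,0]],[75,[0,0,-0.12],[0,0,0]],[75,[0.08,0.06,-0.15],[0,0,0]],[75,[0.15,0.09,-0.15],[0,0,0]],[75,[0.15,0.09,-0.15],[0,0,0]],[75,[0.15,0.09,-0.15],[0,0,0]]], squeeze=60)

```text
time: 41.82
position: [0.4061, 0.1609, 0.2056]
tool_rot: [[-0.991, 0.134, 0.002], [0.134, 0.991, 0.003], [-0.002, 0.004, -1.0]]
wrist_force: [-0.4, 0.3, 1.3]
gripper_width: 0.0601
```

```bash
python3 - <<'E'
from station import ctrl
from h import *
S,T=look("m13")
s=ctrl.get_state();print(s["position"],s["wrist_force"],s["q"])
v=(.5434,.0488,CA)
L=[(LID[:4],v,.012,(0,255,0))]
crop(S,L,255,215,375,305,6,"pics/m13c.png")
crop(T,[],440,220,560,330,6,"pics/m13d.png")
crop(S,[],225,65,345,165,6,"pics/m13e.png")
E
```

```text
[0.40741804 0.15922767 0.20443093] [0.46997453 0.13423656 0.13360034] [ 8.38049955e-01 -4.11839609e-01 -3.55665415e-01 -4.60225774e-04
 -1.62572838e+00 -2.54649750e+00]
```

View pics/m13c.png

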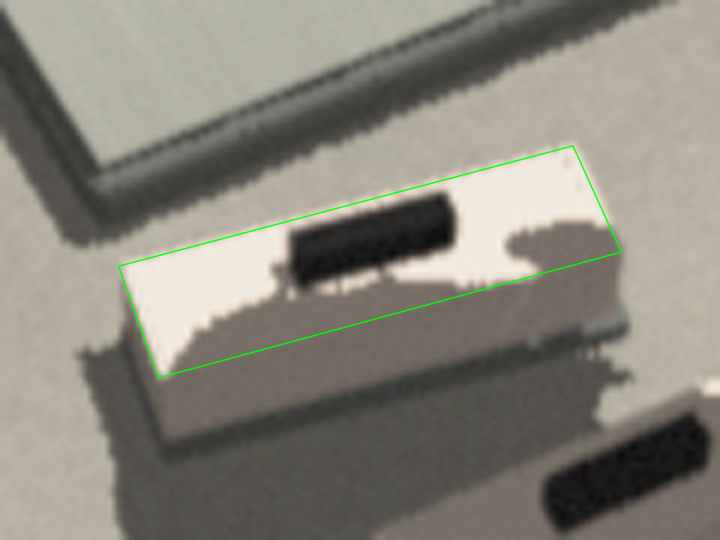

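View pics/m13d.png

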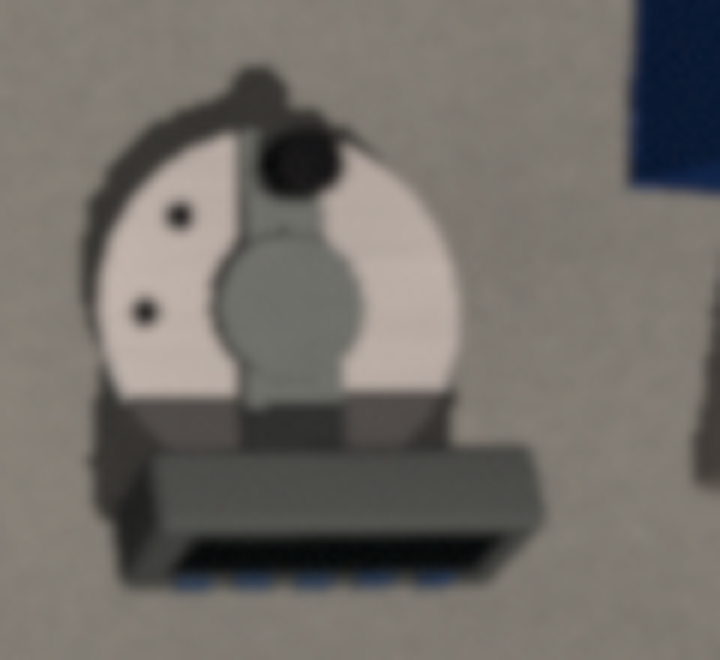

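View pics/m13e.png

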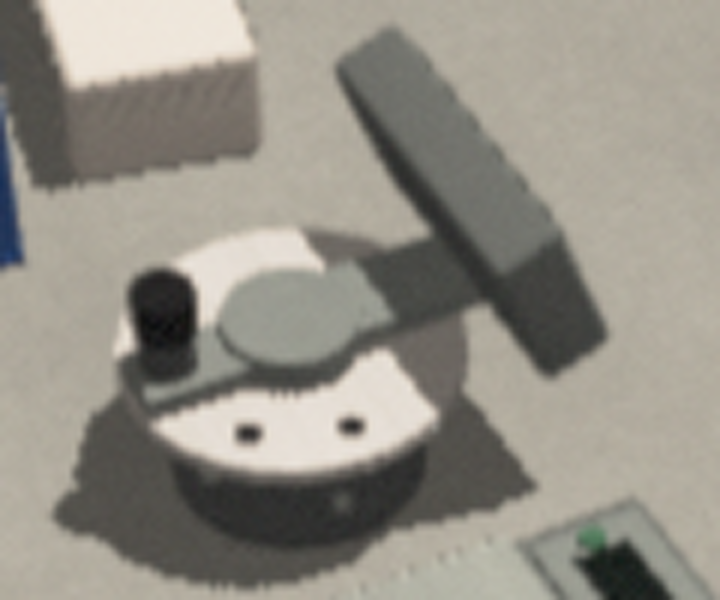

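View pics/m13_s.png

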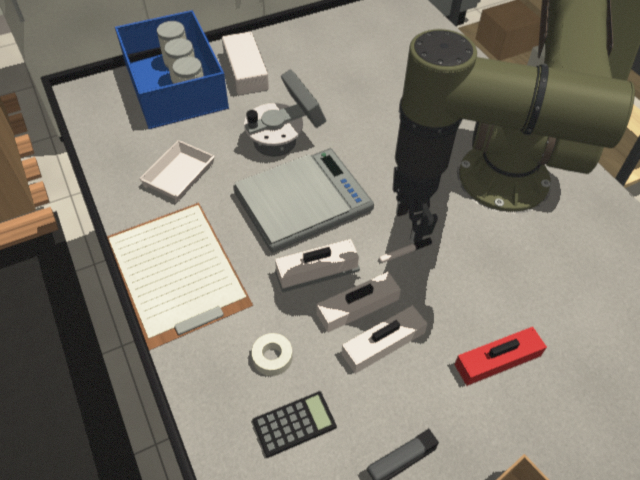

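```bash
python3 - <<'E'
from h import *
import pickle
S,T=pickle.load(open("m13.pkl","rb"))
k=lambda u,s,o:[(u[0]+.5)/s-.5+o[0],(u[1]+.5)/s-.5+o[1]]
h={}
for n,f,o,c,t,kn in(("S",S,(225,65),(350,427),(247,433),(163,287)),("T",T,(440,220),(180,216),(145,312),(301,150))):
    # determine which is customer/travel by geometry below
    A=ray(f,k(c,6,o),.066)[:2];B=ray(f,k(t,6,o),.066)[:2];Kn=ray(f,k(kn,6,o),.12)[:2]
    print(n,A.round(4),B.round(4),"dist",np.linalg.norm(A-B).round(4),"knob",Kn.round(4))
    h[n]=(A,B,Kn)
# scene: which hole is nearer +y? travel = later anticlockwise
for n,(A,B,Kn) in h.items():
    if n=="S": A,B=B,A   # customer=B
    d=B-A; m=(A+B)/2
    # axis: to the left of direction customer->travel (ccw), distance 55*cos22.5
    left=np.array([-d[1],d[0]])/np.linalg.norm(d); ax=m+left*.055*np.cos(np.pi/8)
    a=np.degrees(np.arctan2(*(A-ax)[::-1]));b=np.degrees(np.arctan2(*(B-ax)[::-1]));kk=Kn-ax
    print(n,"axis",ax.round(4),"cust",a.round(1),"trav",b.round(1),"knob r",np.hypot(*kk).round(4),"ang",np.degrees(np.arctan2(kk[1],kk[0])).round(1))
E
```

```text
S [ 0.4582 -0.3089] [ 0.4976 -0.3241] dist 0.0422 knob [ 0.5141 -0.3626]
T [ 0.5001 -0.3252] [ 0.4605 -0.3104] dist 0.0423 knob [ 0.5221 -0.359 ]
S axis [ 0.4596 -0.3639] cust 46.3 trav 91.4 knob r 0.0545 ang 1.3
T axis [ 0.4625 -0.3654] cust 46.9 trav 92.1 knob r 0.06 ang 6.1
```

```bash
python3 - <<'E'
from station import ctrl
from h import *
plan(ctrl.get_state(),(.5155,-.3631,.204),91.5)
E
```

```text
shift [-0.1787, -0.5026, -0.0002] rot [0.0013, 0.0004, -0.1638] rows>= 8.5 q6 -2.55 cur yaw 82.1
```

Request:
carry_out(series=[[75,[-0.179,-0.503,0],[0,0,-0.164]],[75,[-0.179,-0.503,0],[0,0,-0.164]],[75,[-0.179,-0.503,0],[0,0,-0.164]],[75,[-0.179,-0.503,0],[0,0,-0.164]],[75,[-0.179,-0.503,0],[0,0,-0.164]],[75,[-0.179,-0.503,0],[0,0,-0.164]],[75,[-0.179,-0.503,0],[0,0,-0.164]],[75,[-0.179,-0.503,0],[0,0,-0.164]],[75,[-0.179,-0.503,0],[0,0,-0.164]],[75,[-0.179,-0.503,0.04],[0,0,-0.164]],[75,[-0.179,-0.503,0.06],[0,0,-0.164]],[75,[-0.179,-0.503,0.06],[0,0,-0.164]]])

```text
time: 43.42
position: [0.5135, -0.3644, 0.1412]
tool_rot: [[-1.0, -0.024, -0.005], [-0.024, 1.0, 0.002], [0.005, 0.002, -1.0]]
wrist_force: [0.9, 0.2, 0.6]
gripper_width: 0.0601
```

```bash
python3 - <<'E'
from station import ctrl
from h import *
S,T=look("m14")
s=ctrl.get_state();print(s["q"]);plan(s,(.5155,-.3631,.1),91.5)
crop(S,[],205,25,345,165,5,"pics/m14c.png")
E
```

```text
[-2.98743652e-01  1.28164012e-01  2.09374734e-02  1.04585337e-03
 -1.46329853e+00 -1.24713323e+00]
 shift [-0.0006, 0.0015, 0.0449] rot [-0.0011, -0.0001, -0.0011] rows>= 0.7 q6 -1.25 cur yaw 91.4
```

View pics/m14c.png

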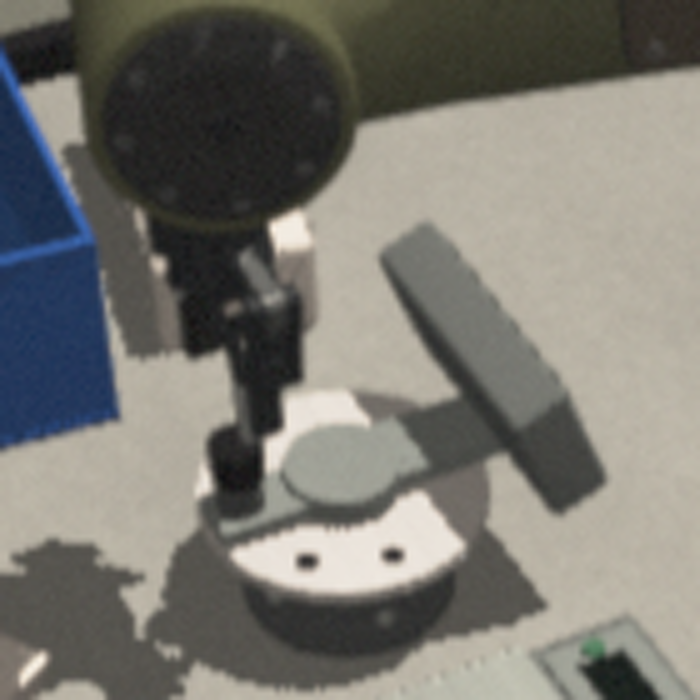

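```bash
python3 - <<'E'
from h import *
import pickle
S,T=pickle.load(open("m13.pkl","rb"))
for u in((235,95),(267,90),(228,58)): print(ray(S,u,0).round(3))
E
```

```text
[ 0.484 -0.578  0.   ]
[ 0.396 -0.558  0.   ]
[ 0.441 -0.739  0.   ]
```

Request:
carry_out(series=[[75,[0,0.0015,0.02],[0,0,0]],[75,[0,0.0015,0.041],[0,0,0]],[75,[0,0.0015,0.041],[0,0,0]],[255,[0,0.0015,0.041],[0,0,0]],[255,[0,0.0015,0.041],[0,0,0]],[255,[0,0.0015,0.041],[0,0,0]],[255,[0,0.0015,0.041],[0,0,0]]], squeeze=70)

```text
time: 44.4
position: [0.5154, -0.3627, 0.1044]
tool_rot: [[-1.0, -0.025, 0.001], [-0.025, 1.0, -0.001], [-0.001, -0.001, -1.0]]
wrist_force: [-0.8, 1.9, 6.5]
gripper_width: 0.0252
```

Request:
carry_out(series=[[255,[0,0,-0.004],[0,0,0]],[255,[0,0,-0.008],[0,0,0]],[255,[0,0,-0.011],[0,0,0]],[255,[0,0,-0.011],[0,0,0]]])

```text
time: 44.9
position: [0.5151, -0.3622, 0.1123]
tool_rot: [[-1.0, -0.025, -0.001], [-0.025, 1.0, 0.001], [0.001, 0.001, -1.0]]
wrist_force: [5.2, 0.3, -7.6]
gripper_width: 0.0253
```

```bash
python3 - <<'E'
from station import ctrl
from h import *
S,T=look("m15")
s=ctrl.get_state();print(s["position"],s["wrist_force"],s["torque"],s["gripper_width"])
crop(S,[],205,25,345,165,5,"pics/m15c.png")
E
```

```text
[ 0.51508709 -0.36221998  0.11217385] [ 5.68600246 -1.06176769 -8.04549333] [-0.38378099 -1.9628645  -0.03621691] 0.025262316203615624
```

View pics/m15c.png

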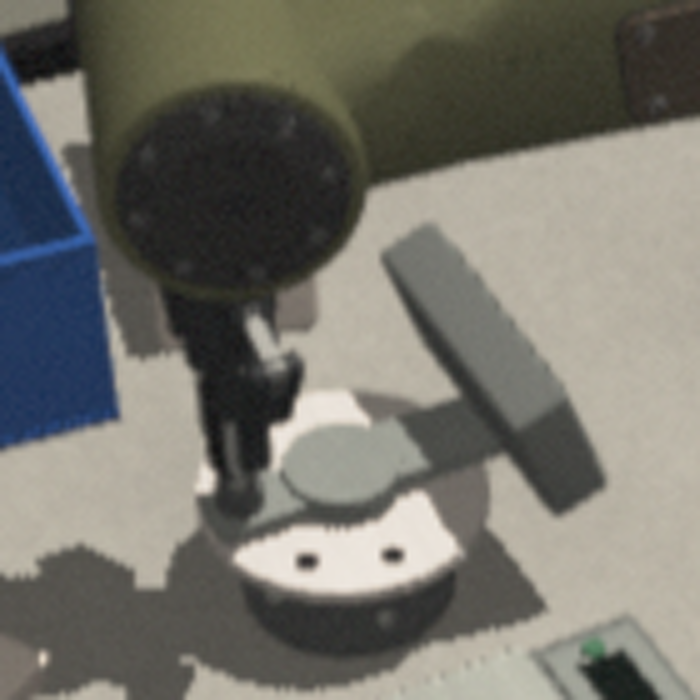

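Request:
carry_out(series=[[255,[0,0,-0.003],[0,0,0]],[255,[-0.001,0,-0.003],[0,0,0]],[255,[-0.0003,0.0088,-0.003],[0,0,-0.157]],[255,[0.0018,0.0173,-0.003],[0,0,-0.314]],[255,[0.0051,0.0254,-0.003],[0,0,-0.471]],[255,[0.0097,0.0329,-0.003],[0,0,-0.628]],[255,[0.0154,0.0396,-0.003],[0,0,-0.785]],[255,[0.0221,0.0453,-0.003],[0,0,-0.942]]])

```text
time: 46.0
position: [0.4914, -0.3183, 0.116]
tool_rot: [[-0.564, -0.826, -0.001], [-0.826, 0.564, -0.001], [0.001, 0.0, -1.0]]
wrist_force: [5.1, -4.7, -9.4]
gripper_width: 0.0253
```

```bash
python3 - <<'E'
from station import ctrl
from h import *
S,T=look("m16")
s=ctrl.get_state();print(s["position"],s["wrist_force"],s["torque"],s["gripper_width"],s["q"]); print(s["tool_rot"])
p=np.array(s["position"])[:2]-[.461,-.3643];print(np.hypot(*p),np.degrees(np.arctan2(p[1],p[0])))
crop(S,[],205,25,345,165,5,"pics/m16c.png")
E
```

```text
[ 0.4912394  -0.31824169  0.11625682] [ 5.44865644 -4.86914021 -9.49035139] [-1.63298046 -1.70802971  0.40044937] 0.025251542420020093 [-2.31945087e-01  1.88099607e-02 -1.46691379e-01  8.70936610e-04
 -1.40580365e+00 -3.69705348e-01]
[[-5.65885411e-01 -8.24483609e-01 -6.92469127e-04]
 [-8.24483312e-01  5.65885811e-01 -7.19189344e-04]
 [ 9.84818279e-04  1.63950481e-04 -9.99999502e-01]]
0.05509799378778714 56.71326006568517
```

View pics/m16c.png

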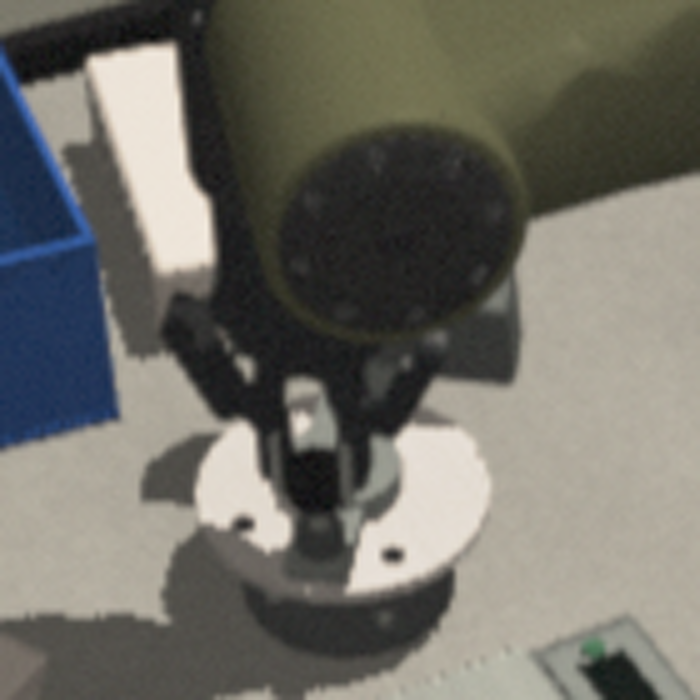

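Request:
carry_out(series=[[255,[0.0007,0.0086,0],[0,0,-0.157]],[255,[0.0027,0.017,0],[0,0,-0.314]],[255,[0.006,0.025,0],[0,0,-0.471]],[255,[0.0105,0.0323,0],[0,0,-0.628]],[255,[0.0105,0.0323,0],[0,0,-0.628]],[255,[0.0105,0.0323,0],[0,0,-0.628]]])

```text
time: 46.85
position: [0.4593, -0.3091, 0.1166]
tool_rot: [[0.022, -1.0, 0.0], [-1.0, -0.022, -0.001], [0.001, -0.0, -1.0]]
wrist_force: [6.1, -6.5, -9.1]
gripper_width: 0.0251
```

```bash
python3 - <<'E'
from station import ctrl
from h import *
S,T=look("m17")
s=ctrl.get_state();print(s["position"],s["wrist_force"],s["torque"],s["gripper_width"])
R=s["tool_rot"];print(np.degrees(np.arctan2(R[1][1],R[0][1])))
p=np.array(s["position"])[:2]-[.461,-.3643];print(np.hypot(*p),np.degrees(np.arctan2(p[1],p[0])))
crop(S,[],205,25,345,165,5,"pics/m17c.png")
crop(T,[],420,200,560,330,5,"pics/m17d.png")
E
```

```text
[ 0.45938614 -0.30910887  0.11648574] [ 5.46677932 -6.29419089 -8.41962067] [-1.95243805 -2.07622212  0.43045975] 0.02515156598531201
-178.75005110578348
0.055214723971734256 91.67492197670097
```

View pics/m17c.png

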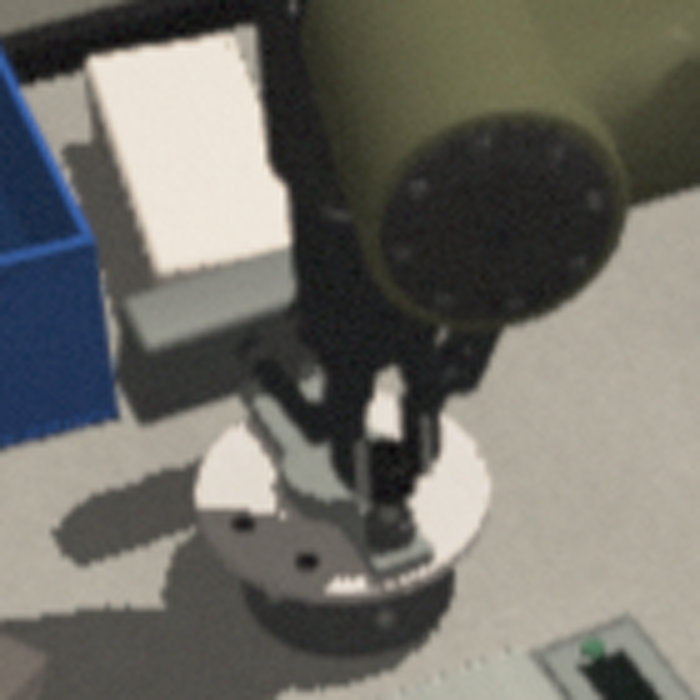

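View pics/m17d.png

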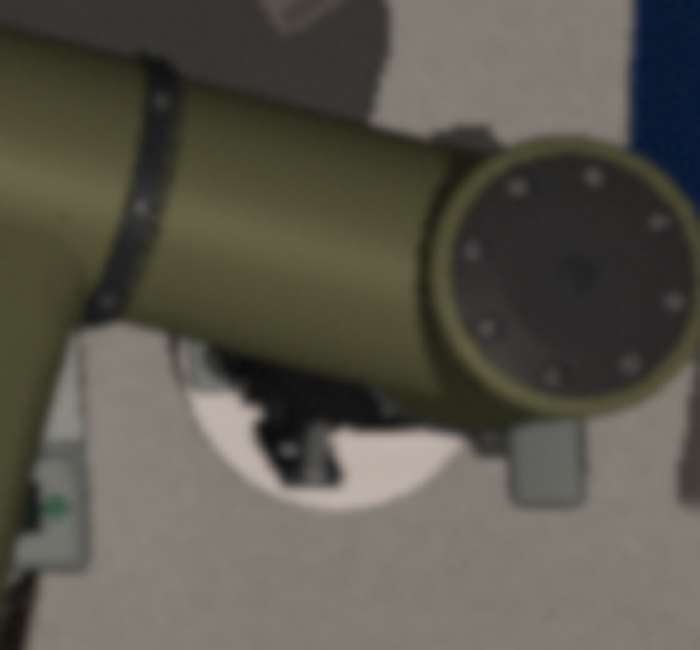

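Request:
carry_out(series=[[255,[0,0,0.003],[0,0,0]],[255,[0,0,0.006],[0,0,0]],[255,[0,0,0.009],[0,0,0]],[255,[0,0,0.012],[0,0,0]],[255,[0,0,0.014],[0,0,0]],[255,[0,0,0.014],[0,0,0]]])

```text
time: 47.7
position: [0.4597, -0.3092, 0.1044]
tool_rot: [[0.023, -1.0, 0.002], [-1.0, -0.023, -0.002], [0.002, -0.002, -1.0]]
wrist_force: [3.6, -4.0, 0.8]
gripper_width: 0.0251
```

Request:
carry_out(series=[[75,[0,0,0],[0,0,0]],[75,[0,0,0],[0,0,0]],[75,[0,0,0],[0,0,0]],[75,[0,0,-0.05],[0,0,0]],[75,[0,0,-0.1],[0,0,0]],[75,[0,0,-0.12],[0,0,0]],[75,[0,0,-0.12],[0,0,0]]])

```text
time: 48.58
position: [0.4594, -0.3083, 0.2239]
tool_rot: [[0.024, -1.0, 0.001], [-1.0, -0.024, -0.0], [0.0, -0.001, -1.0]]
wrist_force: [0.4, -0.1, -0.4]
gripper_width: 0.06
```

```bash
python3 - <<'E'
from station import ctrl
from h import *
s=ctrl.get_state();print(s["q"],s["wrist_force"],s["gripper_width"]);plan(s,(.40,.10,.25),91.5)
E
```

```text
[-2.28010799e-01 -8.59304780e-02 -5.25772977e-02 -1.26606679e-04
 -1.60289816e+00  2.51910750e-01] [ 0.44381542 -0.12652647 -0.42170041] 0.059963343607118164
 shift [-0.4096, 0.0496, -0.0263] rot [-0.0011, 0.0008, 1.5685] rows>= 8.4 q6 0.25 cur yaw -178.6
```

Request:
carry_out(series=[[75,[-0.41,0.05,-0.026],[0,0,0]],[75,[-0.41,0.05,-0.026],[0,0,0]],[75,[-0.41,0.05,-0.026],[0,0,0]],[75,[-0.41,0.05,-0.026],[0,0,0]],[75,[-0.41,0.05,-0.026],[0,0,0]],[75,[-0.41,0.05,-0.026],[0,0,0]],[75,[-0.41,0.05,-0.026],[0,0,0]],[75,[-0.41,0.05,-0.026],[0,0,0]],[75,[-0.41,0.05,-0.026],[0,0,0]]])

```text
time: 49.7
position: [0.3989, 0.1002, 0.2474]
tool_rot: [[0.025, -1.0, -0.003], [-1.0, -0.025, -0.001], [0.001, 0.003, -1.0]]
wrist_force: [-1.0, -1.0, 0.5]
gripper_width: 0.0604
```

```bash
python3 - <<'E'
from station import ctrl
from h import *
S,T=look("m18")
crop(S,[],215,55,345,165,6,"pics/m18c.png")
crop(T,[],430,210,560,330,5,"pics/m18d.png")
E
```

```text
(no output)
```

View pics/m18c.png

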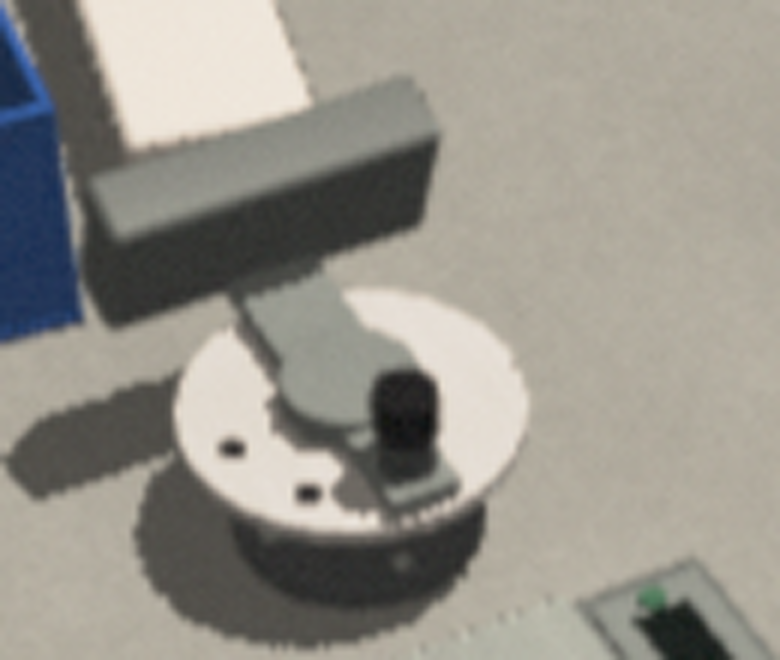

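View pics/m18d.png

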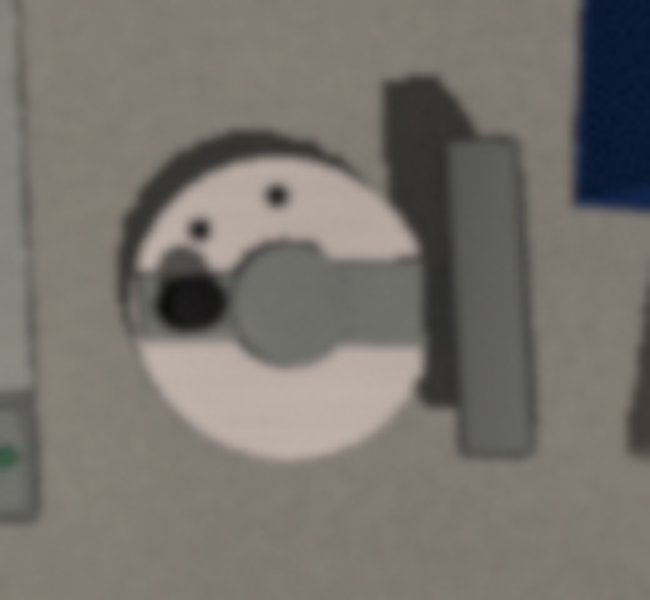

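View pics/m18_s.png

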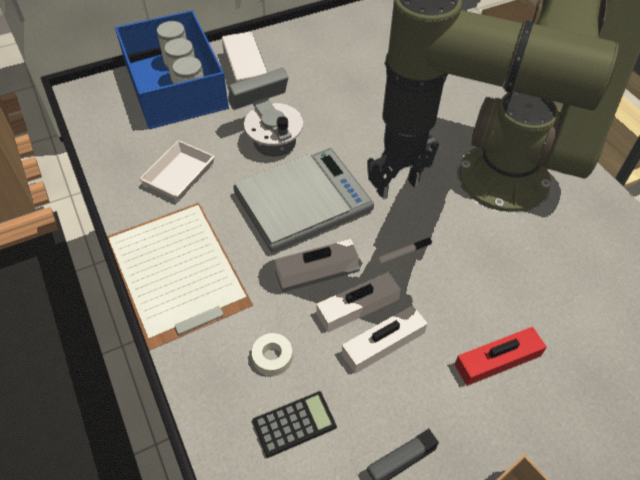

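View pics/m18_t.png

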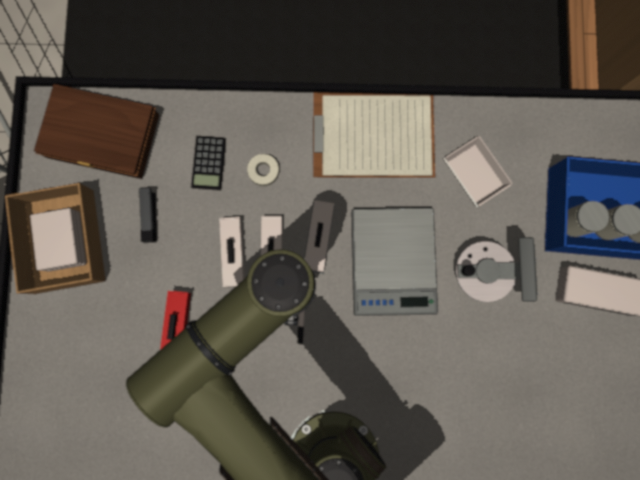

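```bash
python3 - <<'E'
from station import ctrl
from h import *
import pickle
S,T=pickle.load(open("m18.pkl","rb"))
k=lambda u,s,o:[(u[0]+.5)/s-.5+o[0],(u[1]+.5)/s-.5+o[1]]
for z in(.12,.1265): print(z,ray(S,k((404,382),6,(215,55)),z).round(4),ray(T,k((188,298),5,(430,210)),z).round(4))
plan(ctrl.get_state(),(.4595,-.3093,.2),181.4)
E
```

```text
0.12 [ 0.4571 -0.3121  0.12  ] [ 0.4626 -0.3048  0.12  ]
0.1265 [ 0.4599 -0.3054  0.1265] [ 0.4622 -0.3031  0.1265]
 shift [0.4102, -0.0511, 0.0481] rot [0.0021, -0.0005, -0.0017] rows>= 6.7 q6 -0.72 cur yaw -178.7
```

Inconclusive from pixels; check by touching the knob top lightly with closed fingers.

Request:
carry_out(series=[[255,[0.41,-0.051,0],[0,0,0]],[255,[0.41,-0.051,0],[0,0,0]],[255,[0.41,-0.051,0],[0,0,0]],[255,[0.41,-0.051,0],[0,0,0]],[255,[0.41,-0.051,0],[0,0,0]],[255,[0.41,-0.051,0],[0,0,0]],[255,[0.41,-0.051,0],[0,0,0]],[255,[0.41,-0.051,0.06],[0,0,0]],[255,[0.41,-0.051,0.1],[0,0,0]],[255,[0.41,-0.051,0.115],[0,0,0]],[255,[0.41,-0.051,0.115],[0,0,0]],[255,[0.41,-0.051,0.115],[0,0,0]]])

```text
time: 51.3
position: [0.4607, -0.3088, 0.1361]
tool_rot: [[0.024, -1.0, 0.002], [-1.0, -0.024, -0.001], [0.001, -0.002, -1.0]]
wrist_force: [-0.4, -0.8, -0.1]
gripper_width: 0.0
```

Request:
carry_out(series=[[255,[0,0,0.004],[0,0,0]],[255,[0,0,0.007],[0,0,0]],[255,[0,0,0.009],[0,0,0]],[255,[0,0,0.009],[0,0,0]]])

```text
time: 51.8
position: [0.4598, -0.3081, 0.1244]
tool_rot: [[0.024, -1.0, -0.001], [-1.0, -0.024, 0.0], [-0.0, 0.001, -1.0]]
wrist_force: [-0.5, -0.3, -0.4]
gripper_width: -0.0001
```

Request:
carry_out(series=[[255,[0,0,0.001],[0,0,0]],[255,[0,0,0.002],[0,0,0]],[255,[0,0,0.003],[0,0,0]],[255,[0,0,0.003],[0,0,0]]])

```text
time: 52.3
position: [0.4598, -0.3081, 0.1215]
tool_rot: [[0.024, -1.0, -0.001], [-1.0, -0.024, 0.0], [-0.0, 0.001, -1.0]]
wrist_force: [0.7, -0.3, -0.2]
gripper_width: 0.0002
```

Request:
carry_out(series=[[255,[0,0,0.001],[0,0,0]],[255,[0,0,0.002],[0,0,0]],[255,[0,0,0.003],[0,0,0]],[255,[0,0,0.003],[0,0,0]]])

```text
time: 52.8
position: [0.4603, -0.3083, 0.1201]
tool_rot: [[0.024, -1.0, 0.0], [-1.0, -0.024, -0.001], [0.001, -0.0, -1.0]]
wrist_force: [-1.0, 1.9, 6.1]
gripper_width: -0.0001
```

Contact at z = 0.1201, so the knob is home (top at 120 mm). Retreat and take a last look.

Request:
carry_out(series=[[120,[0,0,-0.05],[0,0,0]],[75,[0,0,-0.11],[0,0,0]],[75,[0.0,0,-0.14],[0,0,0]],[75,[-0.1,0.05,-0.14],[0,0,0]],[75,[-0.16,0.08,-0.14],[0,0,0]],[75,[-0.22,0.08,-0.14],[0,0,0]],[75,[-0.22,0.08,-0.14],[0,0,0]],[75,[-0.22,0.08,-0.14],[0,0,0]]])

```text
time: 53.8
position: [0.3746, -0.0876, 0.2594]
tool_rot: [[0.03, -1.0, 0.002], [-1.0, -0.03, 0.002], [-0.001, -0.002, -1.0]]
wrist_force: [1.2, -0.7, 0.4]
gripper_width: 0.0604
```

```bash
python3 - <<'E'
from station import ctrl
from h import *
S,T=look("m19");print(ctrl.get_state()["position"])
L=[(LID[:4],(.5434,.0488,CA),.012,(0,255,0))]
crop(S,L,215,40,445,430,1.5,"pics/m19c.png")
crop(T,L,160,180,360,300,4,"pics/m19d.png")
E
```

```text
[ 0.37485617 -0.0898211   0.25898854]
```

View pics/m19c.png

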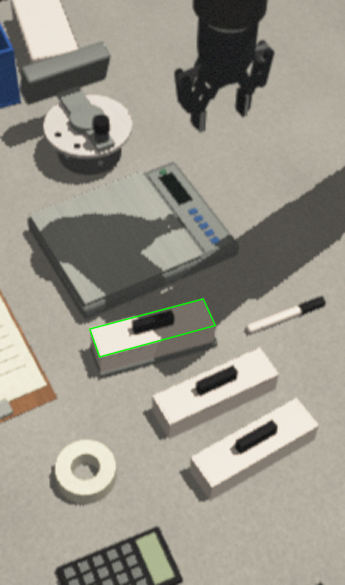

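View pics/m19d.png

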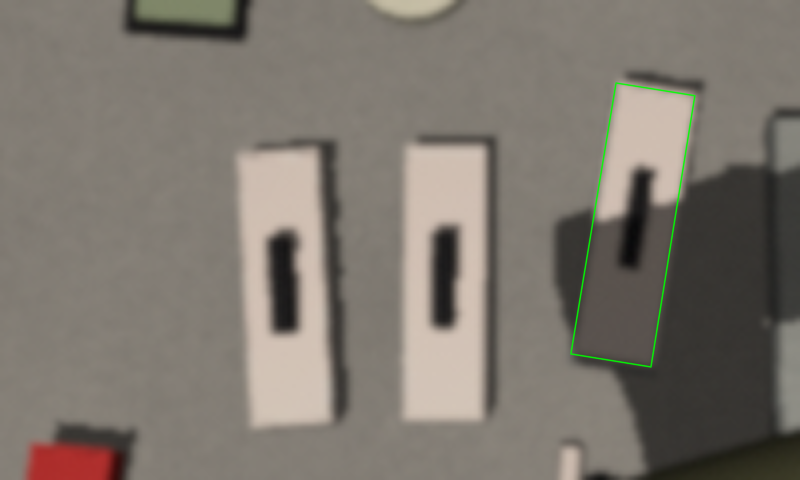

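All is in place: the lid is on the shoulder, the other two lids lie flat, and the head is in its travel position. Handing in.

```bash
python3 -c "
from station import ctrl
print(ctrl.close_job())"
```

```text
the job is handed in; nothing more can be done
None
```

The scale kit is packed and I have handed the job in, at about 54 s on the clock; no verdict came back.

- **Weights:** The three weights on the pan each stand in a pocket of their own. The picture taken before the lid went on shows all three flat and evenly spaced.
- **Lids:** The first two lids I tried, the two nearest the case, dropped to the shoulder with no push, so they are too long. I put each back flat, right way up, in its own place. The third, the farthest, stopped on the catches about 23 mm up and snapped past them at a little over 11 N. It sits on the shoulder: a push of about 11 N moved it no further, a pull of about 15 N raised it only the 2 mm of play, and the outline drawn for a 12 mm height matches the picture.
- **Readout:** I lifted the plunger about 12 mm, turned the head 90° anticlockwise and lowered the plunger into the travel hole.
- **Plunger check:** My pixel estimates of the knob height from the two cameras disagreed by several mm, so I touched the knob top with closed fingers. Contact came at 120 mm, which is fully home.
- **Left as they were:** The last pictures show no change in the bystanders, which I compared by eye only. The third weight touched the side of its pocket going in (about 5 N) and then seated normally.

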